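# Put a sanding pad away upright in its rack

### The job

Put the blue sanding pad that lies on the bench away in the rack. Set it on the sloped rest, hub outwards, and let go, so that you can take it again by its rim; then lower it upright between the tines of the empty slot (the one over the blue strip), letting go only once it stands on the two rails. Last, swing the rack's wire keeper all the way down over the pads, and leave the other two pads and the things around where they are.

Things in the scene. Friction and masses are not known exactly. Their poses are not given: they have to be found in the camera images.
- blue_pad: Sanding pad: black rubber disc, blue face and blue band on the rim, 100 mm in diameter, 10 mm thick, with a round aluminium hub (24 mm in diameter, 20 mm high) on the middle of its blue face; 0.08 to 0.17 kg. Starts flat on the bench, hub up. Origin: centre of the plain face (the underside at the start); z is its axis, towards the hub, whose top is at z = 30 mm. Its turn about z does not matter
- pad_center (a point): The middle of the blue pad's 10 mm thick disc: on its axis, 5 mm from the plain face and 50 mm from the rim
- rest: Fixed rest: a grey board (88 mm wide) sloping at 45 degrees on a base plate. Origin: on the bench under it; x is level, the way the slope rises; the board's upward normal is (-0.707, 0, 0.707) in this frame; y runs across. Two pins (10 mm thick, 18 mm proud, at y = -30 and 30 mm) near the lower edge hold and centre a pad that lies on the board, plain face down; it stays when let go
- rest_seat (a point): Where pad_center lies when the pad is seated on the sloped rest against both pins. The pad then sticks out about 36 mm past the board's upper edge with nothing under it, so it can be pinched there across its 10 mm thickness, fingers pointing down the slope; the top of its rim is 50 mm up the slope from this point
- rack: Fixed rack, grey plate (164 x 188 mm). Origin: on the bench under its middle. Three slots at y = -50, 0, 50 mm, each with four 6 mm tines, 16 mm clear between them (24 mm at the splayed tips, 67 mm high). A pad stands with its axis along y (hub either way), its rim on two rails along y at x = -28 and 28 mm; its centre then is 66 mm, its top 116 mm high. 121 mm posts at x = -65 and 72, y = +-84 mm
- slot_strip: Fixed blue strip (140 x 16 x 2 mm) on the rack's plate under the empty slot, the blue pad's place; which of the three slots it is varies. Origin: centre of its underside, in the middle of that slot, 8 mm over the bench; axes as the rack's (x along the slot, y across). A pad standing here has its centre 58 mm above this origin
- grey_pad: A pad like the blue one with a grey face, loose, standing in another slot, hub towards the rack's -y. Origin: the centre of its disc, y along its axis. To be left alone
- orange_pad: A pad like the blue one with an orange face, loose, standing in another slot, hub towards the rack's -y. Origin: the centre of its disc, y along its axis. To be left alone
- keeper (a joint): Hinge angle (rad) of the rack's keeper, a wire frame hinged along the rack's +x side. 0: shut, level over the pads; starts open at 2.0 to 2.25, leaning back away from the slots. Stiff: it stays wherever it is left; about 2 N at its bar move it
- keeper_hinge (a point): Middle of the keeper's hinge axis, which runs along the rack's y: at rack x = 72 mm, 127 mm over the bench
- keeper_bar (a point): Middle of the keeper's round cross bar (10 mm thick, 168 mm long, along the rack's y; red sleeve 70 mm long, 11.6 mm thick to the eye); 137 mm from the hinge axis. Moves with the keeper: at angle q it is at rack x = 72 - 137 cos q mm, 127 + 137 sin q mm over the bench. It can be gripped from above and led round in an arc, turning between the fingers
- scrub_brush: Bystander, loose, to be left alone: red scrubbing brush, 38 x 85 x 32 mm. Origin: centre of its underside
- steel_block: Bystander, loose, to be left alone: dark steel block, 40 x 62 x 26 mm. Origin: centre of its underside
- wood_block: Bystander, loose, to be left alone: brown wooden block, 48 x 68 x 22 mm. Origin: centre of its underside
Things that resemble listed ones, but are neither listed nor needed, are in the scene too. Of the things that look like the blue_pad, the smallest one is meant.

How it is judged:
By the outcome, as a careful person would: the job done as asked, in the order asked, and still so for the second after the job is handed in, with the robot touching nothing.
It also fails if it takes over 72 s, if anything falls off the work surface, if the arm or the gripper's body presses on something with over 40 N, if the wrist force passes 120 N, or if a joint passes its speed limit or range.

### The arm

A 6-joint arm with a two-finger parallel gripper is mounted at the origin on a cart in front of the work surface, level with it; the furniture and walls round the work are solid. World frame = base frame: x ahead of the robot, y to its left, z up, the work surface at z = 0. Lengths are in m, angles in rad, forces in N, time in s.
With the tool pointing down it reaches from about 0.35 to 0.775 m from the base axis. Payload 5.5 kg.
Tool frame: the origin (TCP) lies midway between the tips of the shut fingers; the grasp point (between the pads) lies 19 mm behind it; x points along the fingers, y is the direction in which the jaws open and shut, and the axes are right-handed (so a half turn about x gives the same grasp; the last joint's range is limited). The gripper opens to 85 mm and grips with 20 to 120 N. Pads are 22 mm wide; open, the fingers measure 114 mm over their backs; the gripper's body (76 mm by 85 mm) begins 54 mm behind the grasp point. The pads swing forward as they close: fully open they stand 13 mm farther back than shut.
Start: joints at [-1.434, 0.313, 0.046, 1.304, 0, 1.431], TCP at [0.157, -0.553, 0.205] pointing down, gripper open.
Joint ranges: [-2.76, 2.76], [-0.86, 1.69], [-1.03, 1.26], [-2.2, 2.34], [-1.47, 1.5], [-3.14, 3.14]. Speed limits (rad/s): [2.57, 2.57, 3.14, 3.14, 3.14, 3.14].

### API

Orientations are given as a unit quaternion [w, x, y, z].
In Python, from workcell import env, optics, order, models gives the robot as it stands. The module is installed in compiled form; this text tells all that it offers.
- The arm moves only by the tool servo_tool, never from a script. Its argument "moves" is a list of rows, each a list of 5 numbers: the shift along the tool's x, y, z in cm, then the turn about the tool's x in rad, then the closure, from -1 (fully open) to 1 (shut). A call has exactly 10 rows; each row shifts and turns the commanded pose from where the row before left it, along the tool's axes as they then stand; what a row does not reach is not made up. A row lasts 1/8 s, in which the tool goes at most 62.5 mm and 10.7 degrees, less where a joint would pass 70% of its speed; a pose out of reach is approached as far as the arm can. A call is refused whole if a number of a shift passes 6.25 or a number of a turn 0.188, either way. A call with a gripper value outside its range is refused whole. The fingers move at their own pace and stop on an object; "grip_force" is the grip in N (left out, the last holds). Time passes only in rows, so rows that do not move let the fingers close, or fill a call up. It gives the time, the measured TCP pose, the force and the opening at its end, in the units of the state.
- env.get_state(): the state, without advancing time (a new reading comes with each control period).
- optics.read_camera(name): name is "side" or "top"; returns a dict with "pixels" (480x640x3 uint8, blue, green, red), "vertical_fov" (degrees; the focal length in pixels is half the picture's height over the tangent of half this angle, whatever the lens; pixels are square), "cx", "cy" (the principal point, pixels), "k1" (the pictures are not rectified: a ray, as slopes to the right and down, at radius r is drawn at 1 + k1 r^2 times it, then the intrinsics apply), "extrinsics" (4x4, takes a point from world to camera coordinates). Camera axes: x right, y up, looking along -z (the intrinsics and any distortion apply to the point x, -y, -z); pixel columns grow to the right and rows downward; lengths in m; the calibration is good to about 2 mm. A picture is of the moment at which its call begins. There is no depth.
- order.hand_in(): hands the job in, once; it reports no verdict.
Trained networks look in a picture, given as the dict that the camera call returned (one of the last four; its "shot" number tells which), for a name from the list of things; names that differ only in an ending like _2 or _b are one class to them, and where a whole thing is asked for, a point or a joint stands for the part that bears it (a point fixed in the world has none). Each returns a list of dicts, best first, with "conf" (0 to 1); they miss things now and then, are a little off and sometimes report something else, mostly with a low value. They report only what shows in the picture. A call takes as long as a camera call. They do not tell look-alikes from the thing itself.
- models.outline_of(name, picture): "pixels" (480x640 bool, what is visible of it) and "location" ([column, row] in pixels, amid what is visible of it).
- models.pinpoint(name, picture): "location" ([column, row] in pixels: a listed point, or the origin of a listed thing).
The state is a dict: "clock": time; "joint_pos": joint angles; "qvel": joint speeds; "tau": joint torques, N m; "tcp_pos": TCP position; "orientation": TCP orientation; "wrist_force": force on the tool from outside, world axes, zero at the start; "ft_torque": the same for the moment, N m; "finger_gap": finger opening in m.
Only numpy, scipy, OpenCV 4.12 (cv2) and the standard library are available. Lean on these libraries where they do the work, as an engineer would, in place of code of your own. Each camera call takes 0.05 s, during which the arm holds its last target.

## Working session

There is one attempt and no reset: what is moved stays moved. The work goes in short steps, Python scripts to look and compute and a tool call to move; the robot and the scene stay as the last step left them, time stands still between calls to the robot, and variables do not carry over. Pictures are saved under pics/ and viewed, and the job is handed in when it is done.

Besides the shell and the picture viewer there is one more tool, called after "Request:" by a JSON object that holds its "fn" and its "kwargs". servo_tool: Moves the arm, as the interface text tells. Its arguments: {"type":"object","properties":{"moves":{"type":"array"},"grip_force":{"type":"number"}},"required":["moves"]}

```bash
mkdir -p pics; ls; python3 - <<'E'
from workcell import env, optics, order, models
import cv2, numpy as np
print(env.get_state())
for n in ("top","side"):
    p=optics.read_camera(n)
    cv2.imwrite(f"pics/{n}0.png",p["pixels"])
    print(n,{k:v for k,v in p.items() if k!="pixels"})
E
```

```text
pics
{'clock': 0.0, 'joint_pos': array([-1.43361347e+00,  3.14025569e-01,  4.49323875e-02,  1.30359468e+00,
       -1.93983447e-05,  1.43121705e+00]), 'qvel': array([-8.52923222e-04,  2.71344759e-04,  4.40742720e-05, -1.71436312e-03,
        2.97948715e-04,  6.59715177e-04]), 'tau': array([-2.54323886e-04, -4.80624247e+01,  2.98536497e+01,  1.92339550e-02,
       -1.13395622e-04, -8.86719231e-07]), 'tcp_pos': array([ 0.15702997, -0.55253668,  0.20357556]), 'orientation': array([-0.09686939, -0.7003409 , -0.09820693,  0.70035301]), 'wrist_force': array([ 1.51731795, -0.25091368,  0.29168032]), 'ft_torque': array([ 0.01686455, -0.057218  , -0.03465174]), 'finger_gap': 0.08534611302414938}
top {'vertical_fov': 56.512434612347285, 'cx': 313.69851585685126, 'cy': 242.71684958535656, 'k1': -0.0015214770010241747, 'extrinsics': array([[-1.74305335e-02, -9.99848070e-01, -1.12857048e-04,
        -2.18688585e-02],
       [ 9.83181312e-01, -1.71605021e-02,  1.81824160e-01,
        -5.24767312e-01],
       [-1.81798472e-01,  3.05833317e-03,  9.83331054e-01,
        -1.06314463e+00],
       [ 0.00000000e+00,  0.00000000e+00,  0.00000000e+00,
         1.00000000e+00]]), 'shot': 1}
side {'vertical_fov': 44.49484890162027, 'cx': 315.4813910025245, 'cy': 229.13071040900687, 'k1': -0.15565307144796398, 'extrinsics': array([[ 0.89184695, -0.45189907,  0.01990602, -0.48288089],
       [ 0.19366089,  0.42122976,  0.88603665, -0.16671384],
       [-0.40878415, -0.78635407,  0.46318765, -1.33831313],
       [ 0.        ,  0.        ,  0.        ,  1.        ]]), 'shot': 2}
```

View pics/top0.png

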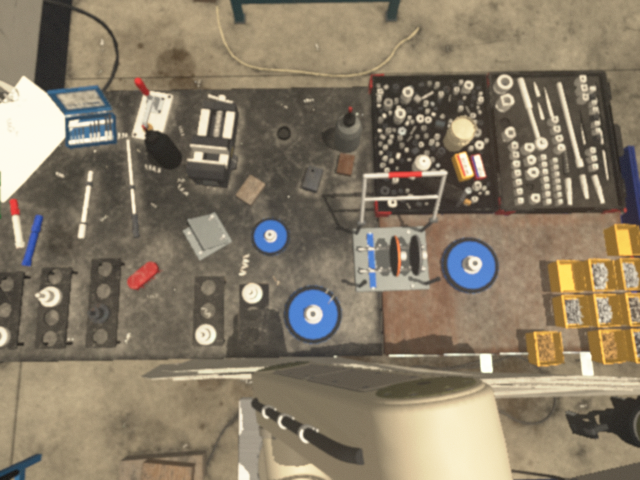

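View pics/side0.png

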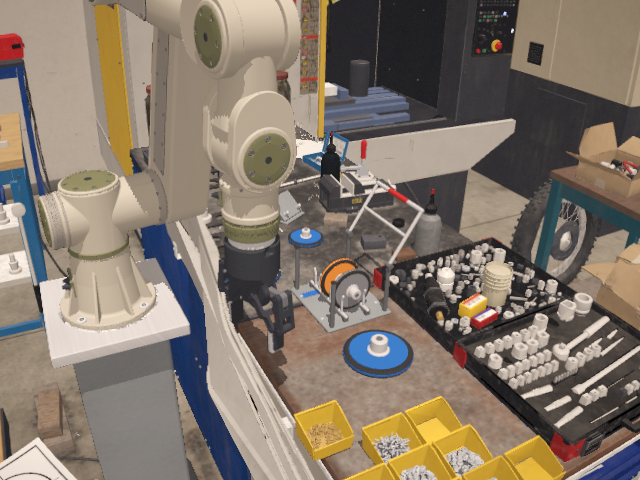

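The small blue pad is at (270,236) in the top view, the rest at (207,236), and the rack at (391,258) with its strip at (372,258) and keeper bar at (405,175). Next I'll measure these.

```bash
cat > h.py <<'E'
from workcell import env, optics, order, models
import cv2, numpy as np
from scipy.spatial.transform import Rotation as R
from scipy.optimize import least_squares
def intr(p):
    f=240/np.tan(np.radians(p["vertical_fov"]/2)); return f
def proj(p,X):
    X=np.atleast_2d(X); E=p["extrinsics"]; c=X@E[:3,:3].T+E[:3,3]
    a=c[:,0]/-c[:,2]; b=-c[:,1]/-c[:,2]; s=1+p["k1"]*(a*a+b*b); f=intr(p)
    return np.c_[p["cx"]+f*a*s,p["cy"]+f*b*s]
def ray(p,uv):
    f=intr(p); d=np.array([(uv[0]-p["cx"])/f,(uv[1]-p["cy"])/f]); u=d.copy()
    for _ in range(20): u=d/(1+p["k1"]*(u@u))
    E=p["extrinsics"]; o=-E[:3,:3].T@E[:3,3]; v=E[:3,:3].T@np.array([u[0],-u[1],-1.]); return o,v/np.linalg.norm(v)
def atz(p,uv,z):
    o,v=ray(p,uv); return o+v*(z-o[2])/v[2]
def tri(obs):
    A=np.zeros((3,3));b=np.zeros(3)
    for p,uv in obs:
        o,v=ray(p,uv);M=np.eye(3)-np.outer(v,v);A+=M;b+=M@o
    X=np.linalg.solve(A,b); return X,[np.linalg.norm(proj(p,X)[0]-uv) for p,uv in obs]
def snap():
    return optics.read_camera("top"),optics.read_camera("side")
def crop(p,name,u0,v0,u1,v1,k):
    c=p["pixels"][v0:v1,u0:u1]; cv2.imwrite(f"pics/{name}.png",cv2.resize(c,None,fx=k,fy=k,interpolation=cv2.INTER_CUBIC))
def st():
    s=env.get_state(); q=s["orientation"]; Rm=R.from_quat([q[1],q[2],q[3],q[0]]).as_matrix(); return s,s["tcp_pos"],Rm
E
python3 - <<'E'
from h import *
T,S=snap()
for n in ["blue_pad","rest","rest_seat","rack","slot_strip","keeper_bar","keeper_hinge","grey_pad","orange_pad","scrub_brush","steel_block","wood_block"]:
    for nm,p in (("T",T),("S",S)):
        print(n,nm,[(np.round(d["location"],1).tolist(),round(d["conf"],2), np.round(atz(p,d["location"],0)[:2],3).tolist()) for d in models.pinpoint(n,p)[:4]])
s,t,Rm=st(); print(Rm.round(3), s["clock"])
crop(T,"t1",170,140,470,340,2.6)
crop(S,"s1",250,150,450,350,3)
E
```

```text
blue_pad T [([312.6, 315.6], 0.89, [0.346, -0.025]), ([270.4, 236.7], 0.88, [0.551, 0.081]), ([467.3, 265.0], 0.83, [0.468, -0.426])]
blue_pad S [([377.4, 353.3], 0.96, [0.469, -0.426]), ([304.2, 238.5], 0.59, [0.548, 0.082])]
rest T [([204.3, 235.8], 0.84, [0.557, 0.254])]
rest S [([279.4, 211.2], 0.67, [0.555, 0.269]), ([307.3, 237.8], 0.62, [0.558, 0.082])]
rest_seat T [([201.6, 231.5], 0.77, [0.568, 0.261])]
rest_seat S []
rack T [([388.9, 257.7], 0.61, [0.49, -0.225])]
rack S [([339.2, 303.9], 0.58, [0.483, -0.236])]
slot_strip T [([366.8, 260.1], 0.61, [0.485, -0.167])]
slot_strip S [([327.1, 291.6], 0.47, [0.482, -0.179])]
keeper_bar T [([402.8, 174.1], 0.98, [0.716, -0.273])]
keeper_bar S [([396.0, 194.4], 0.62, [0.951, 0.227])]
keeper_hinge T []
keeper_hinge S [([280.5, 211.9], 0.7, [0.556, 0.264])]
grey_pad T [([414.7, 253.1], 0.82, [0.501, -0.292])]
grey_pad S [([397.6, 196.6], 0.75, [0.946, 0.211]), ([352.3, 290.2], 0.56, [0.539, -0.199])]
orange_pad T [([395.1, 255.7], 0.62, [0.495, -0.241])]
orange_pad S [([338.4, 275.1], 0.61, [0.542, -0.125])]
scrub_brush T [([144.0, 275.7], 0.72, [0.455, 0.405]), ([269.6, 236.3], 0.72, [0.552, 0.083])]
scrub_brush S [([279.5, 212.4], 0.28, [0.552, 0.262])]
steel_block T [([316.4, 179.1], 0.88, [0.706, -0.041])]
steel_block S []
wood_block T [([247.5, 192.0], 0.58, [0.673, 0.142])]
wood_block S [([279.9, 212.5], 0.17, [0.553, 0.261])]
[[ 0.     0.273 -0.962]
 [-0.    -0.962 -0.273]
 [-1.     0.     0.   ]] 1.4
```

```bash
ls pics
```

```text
s1.png
side0.png
t1.png
top0.png
```

View pics/t1.png

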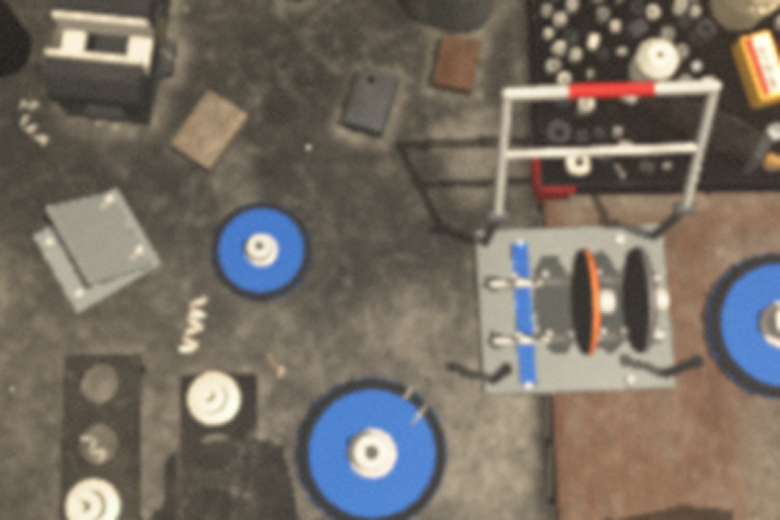

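View pics/s1.png

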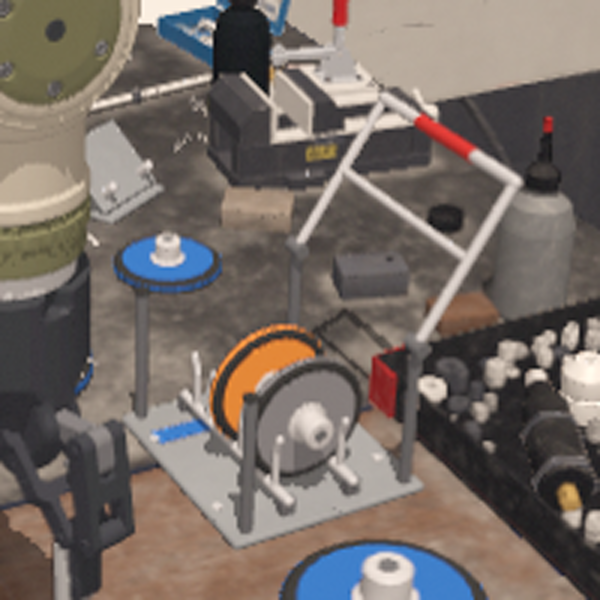

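```bash
cat > m.py <<'E'
from h import *
import pickle
T,S=snap(); pickle.dump((T,S),open("shots.pkl","wb"))
def mask(p,lo,hi,box):
    h=cv2.cvtColor(p["pixels"],cv2.COLOR_BGR2HSV); m=cv2.inRange(h,lo,hi); o=np.zeros_like(m); u0,v0,u1,v1=box; o[v0:v1,u0:u1]=m[v0:v1,u0:u1]; return o
b=mask(T,(100,120,60),(125,255,255),(245,210,295,262))
u=cv2.findNonZero(cv2.morphologyEx(b,cv2.MORPH_CLOSE,np.ones((9,9))));(c,r)=cv2.minEnclosingCircle(u); e=cv2.fitEllipse(cv2.convexHull(u))
print("pad",c,r,e[0],e[1],"at z10",atz(T,e[0],.010), "r_mm",[e[1][i]/2*1.03/intr(T) for i in (0,1)])
b=mask(S,(100,120,60),(125,255,255),(285,220,330,250)); u=cv2.findNonZero(cv2.morphologyEx(b,cv2.MORPH_CLOSE,np.ones((9,9))));e=cv2.fitEllipse(cv2.convexHull(u)); print("padS",e,atz(S,e[0],.010))
b=mask(T,(95,100,60),(125,255,255),(355,225,382,300)); u=cv2.findNonZero(b); print("strip",len(u),cv2.minAreaRect(u),cv2.boundingRect(u))
pts=np.array([atz(T,q,.010)[:2] for q in u[:,0].astype(float)]);m=pts.mean(0);w,V=np.linalg.eigh(np.cov((pts-m).T));
d=V[:,1]*np.sign(V[0,1]); pr=(pts-m)@d; print("strip mean",m,"dir",d,"yaw",np.degrees(np.arctan2(d[1],d[0])),"ends",pr.min(),pr.max(), "mid",m+d*(pr.min()+pr.max())/2)
for p,box,n in ((T,(370,165,440,185),"T"),(S,(380,175,430,210),"S")):
    b=mask(p,(0,140,80),(8,255,255),box)|mask(p,(172,140,80),(180,255,255),box); u=cv2.findNonZero(b); print("red",n,len(u),cv2.minAreaRect(u),u[:,0].mean(0)); 
    k=u[:,0].astype(float);mm=k.mean(0);w,V=np.linalg.eigh(np.cov((k-mm).T));a=(k-mm)@V[:,1];print(" ends",mm+V[:,1]*a.min(),mm+V[:,1]*a.max())
crop(T,"t2",175,200,245,270,8)
crop(S,"s2",262,180,322,232,10)
E
python3 m.py
```

```text
pad (270.051025390625, 235.86734008789062) 16.411272048950195 (270.00152587890625, 235.7743377685547) (31.977027893066406, 32.7000846862793) at z10 [0.55155351 0.08139041 0.01      ] r_mm [np.float64(0.03687904022112942), np.float64(0.03771294012728177)]
padS ((305.3384094238281, 237.76991271972656), (18.057893753051758, 35.08599090576172), 91.151611328125) [0.54452419 0.06811971 0.01      ]
strip 213 ((370.87548828125, 260.0077819824219), (52.27301025390625, 5.489289283752441), 86.42366790771484) (367, 234, 9, 53)
strip mean [ 0.48293883 -0.17704155] dir [0.99982335 0.01879548] yaw 1.076965156425608 ends -0.06567498174003739 0.06895710289446737 mid [ 0.4845796 -0.1770107]
red T 194 ((404.5, 174.0), (6.0, 31.0), 90.0) [404.25257732 173.81958763]
 ends [420.01461288 173.68270784] [388.9735331  173.95227305]
red S 114 ((397.3235168457031, 194.79409790039062), (20.922828674316406, 5.487954616546631), 30.963754653930664) [397.63157895 194.9122807 ]
 ends [406.22891737 200.24348283] [388.47486539 189.23421053]
```

View pics/t2.png

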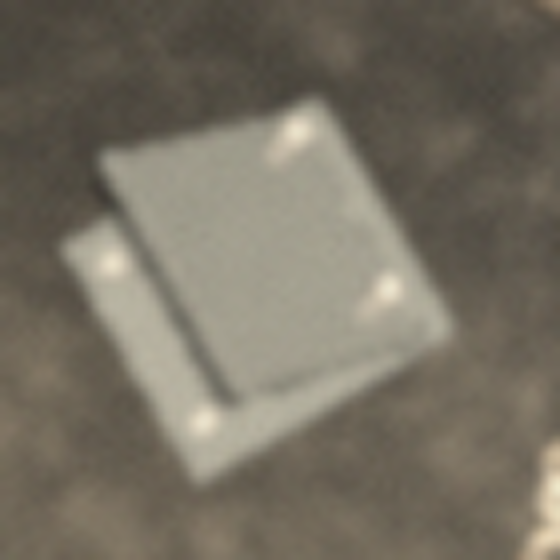

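View pics/s2.png

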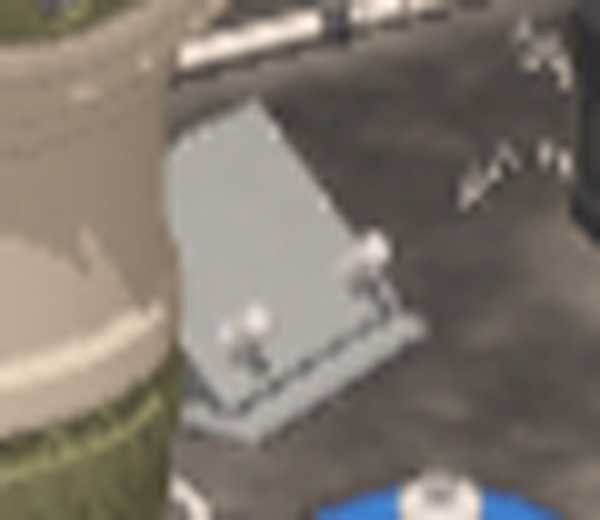

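```bash
cat > r.py <<'E'
from h import *
import pickle
T,S=pickle.load(open("shots.pkl","rb"))
ft=lambda x,y:(175+(x+.5)/8-.5,200+(y+.5)/8-.5)
fs=lambda x,y:(262+(x+.5)/10-.5,180+(y+.5)/10-.5)
c45=np.sqrt(.5)
def W(q,u,y,n):
    yaw,X=q[0],q[1:4]; ex=np.array([np.cos(yaw),np.sin(yaw),0]); ey=np.array([-ex[1],ex[0],0]); ez=np.array([0,0,1])
    U=c45*(ex+ez);N=c45*(ez-ex); return X+u*U+y*ey+n*N
obs=[]
for sgn in (1,-1): pass
def build(sg): # sg: y sign of P1/A side
    return [(T,ft(298,130),-.0461,sg*.03,.013),(T,ft(388,290),-.0461,-sg*.03,.013),(T,ft(102,155),.014,sg*.044,-.005),(T,ft(232,403),.014,-sg*.044,-.005),
     (S,fs(375,247),-.0461,sg*.03,.013),(S,fs(258,322),-.0461,-sg*.03,.013),(S,fs(255,98),.014,sg*.044,-.005)]
for sg in (1,-1):
    o=build(sg)
    f=lambda q:np.concatenate([proj(p,W(q,u,y,n))[0]-uv for p,uv,u,y,n in o])
    r=least_squares(f,[2.1,.57,.26,.06],loss="soft_l1"); print(sg,r.cost,np.degrees(r.x[0]),r.x[1:]); print(f(r.x).reshape(-1,2).round(2))
    q=r.x
    if sg==-1: np.save("rest.npy",q)
    print("seat z geometry: board lower? ", W(q,-.0461,0,-.005))
# keeper
X,e=tri([(T,(404.25,173.82)),(S,(397.63,194.91))]); print("bar",X,e)
a,ea=tri([(T,(420.01,173.68)),(S,(406.23,200.24))]); b,eb=tri([(T,(388.97,173.95)),(S,(388.47,189.23))]); print(a,b,ea,eb,np.linalg.norm(a-b),"yaw",np.degrees(np.arctan2((b-a)[1],(b-a)[0]))-90)
E
python3 r.py
```

```text
1 113.56883228198947 12.509674427895906 [0.58426688 0.2362691  0.05467697]
[[-11.87  25.14]
 [  0.15  -0.29]
 [ -0.1   -0.15]
 [ 18.4  -39.19]
 [-23.63   0.35]
 [  0.19  -0.12]
 [  0.36   0.08]]
seat z geometry: board lower?  [0.55589474 0.22997413 0.01854381]
-1 0.2965309737441306 119.23935605411886 [0.55480718 0.24914284 0.05507988]
[[ 0.24  0.14]
 [ 0.07  0.04]
 [-0.26  0.28]
 [-0.03 -0.52]
 [ 0.12  0.2 ]
 [-0.12 -0.2 ]
 [-0.04 -0.01]]
seat z geometry: board lower?  [0.56900282 0.22378364 0.01894672]
bar [ 0.6308902  -0.22278578  0.2431851 ] [np.float64(0.7334596780580741), np.float64(0.6756798279502563)]
[ 0.63074108 -0.25594558  0.24394243] [ 0.62940789 -0.18978283  0.24450518] [np.float64(0.5453331401021506), np.float64(0.510644609477789)] [np.float64(1.3832193471011334), np.float64(1.2519963308275073)] 0.06617856862925049 yaw 1.1543558936673861
```

```bash
cat > plan.py <<'E'
from h import *
import json
REST=np.load("rest.npy"); SEAT=REST[1:4]; RY=np.degrees(REST[0])
ex=np.array([np.cos(REST[0]),np.sin(REST[0]),0]); ez=np.array([0,0,1.])
U=c=None
def seat(h,v): return SEAT+h*ex+v*ez
def yaw_of(Rm): return np.degrees(np.arctan2(Rm[1,1],Rm[0,1]))
def plan(wps,start=None):
    """wps: list of (pos3, yawdeg(tool y), rows, closure); prints rows from measured pose"""
    s,t,Rm=st()
    if start is not None: t=np.array(start[0]); yaw=start[1]
    else: yaw=yaw_of(Rm)
    print("now",t.round(4),"yaw",round(yaw,2),"tilt",np.round(Rm[:,0],3),"gap",round(s["finger_gap"],4),"F",s["wrist_force"].round(2),"clk",round(s["clock"],2),"j",np.degrees(s["joint_pos"]).round(0))
    rows=[]
    for P,Y,n,cl in wps:
        P=np.array(P); dy=(Y-yaw+180)%360-180
        for i in range(n):
            k=n-i
            # remaining
            d=(P-t)/k; r=dy/k
            th=np.radians(yaw); yv=np.array([np.cos(th),np.sin(th),0]); xv=np.array([0,0,-1.]); zv=np.cross(xv,yv)
            row=[round(float(100*d@xv),2),round(float(100*d@yv),2),round(float(100*d@zv),2),round(-np.radians(r),3),cl]
            rows.append(row)
            t=t+(row[0]*xv+row[1]*yv+row[2]*zv)/100; yaw-=np.degrees(row[3]); dy+=np.degrees(row[3])
    m=np.abs(np.array(rows)); print("max",np.linalg.norm(m[:,:3],axis=1).max().round(2),m[:,3].max(),len(rows))
    for i in range(0,len(rows),10): print(json.dumps(rows[i:i+10]))
E
python3 - <<'E'
from plan import *
print(seat(-.0106,.0106))
plan([((.5505,.0815,.16),29.24,13,-1),((.5505,.0815,.040),29.24,5,-1),((.5505,.0815,.040),29.24,2,-1)])
E
```

```text
[0.55998485 0.23989342 0.06567988]
now [ 0.1572 -0.5532  0.2045] yaw -74.14 tilt [ 0. -0. -1.] gap 0.0851 F [ 0.92 -0.07  0.05] clk 1.5 j [-82.  18.   3.  75.   0.  82.]
max 5.76 0.139 20
[[0.34, -3.87, -4.24, -0.139, -1], [0.34, -3.24, -4.74, -0.139, -1], [0.34, -2.56, -5.14, -0.139, -1], [0.34, -1.82, -5.45, -0.139, -1], [0.34, -1.05, -5.65, -0.139, -1], [0.34, -0.25, -5.74, -0.139, -1], [0.34, 0.54, -5.72, -0.139, -1], [0.35, 1.33, -5.59, -0.139, -1], [0.34, 2.09, -5.35, -0.138, -1], [0.35, 2.81, -5.01, -0.139, -1]]
[[0.34, 3.48, -4.57, -0.138, -1], [0.35, 4.07, -4.05, -0.139, -1], [0.34, 4.6, -3.44, -0.138, -1], [2.4, -0.0, -0.0, -0.0, -1], [2.4, -0.0, -0.0, -0.0, -1], [2.4, -0.0, -0.0, -0.0, -1], [2.4, -0.0, -0.0, -0.0, -1], [2.4, -0.0, -0.0, -0.0, -1], [0.0, -0.0, -0.0, -0.0, -1], [0.0, -0.0, -0.0, -0.0, -1]]
```

Request:
{"fn": "servo_tool", "kwargs": {"moves": [[0.34,-3.87,-4.24,-0.139,-1],[0.34,-3.24,-4.74,-0.139,-1],[0.34,-2.56,-5.14,-0.139,-1],[0.34,-1.82,-5.45,-0.139,-1],[0.34,-1.05,-5.65,-0.139,-1],[0.34,-0.25,-5.74,-0.139,-1],[0.34,0.54,-5.72,-0.139,-1],[0.35,1.33,-5.59,-0.139,-1],[0.34,2.09,-5.35,-0.138,-1],[0.35,2.81,-5.01,-0.139,-1]], "grip_force": 20}}

```text
clock: 2.75
tcp_pos: [0.4606, -0.0632, 0.1705]
orientation: [0.525, 0.475, 0.524, -0.474]
wrist_force: [0.8, -0.3, 0.1]
finger_gap: 0.0857
```

```bash
python3 - <<'E'
from plan import *
P=(.5505,.0815)
plan([((*P,.16),29.24,4,-1),((*P,.040),29.24,4,-1),((*P,.040),29.24,2,-1)])
E
```

```text
now [ 0.4606 -0.0632  0.1705] yaw 5.71 tilt [ 0.001 -0.001 -1.   ] gap 0.0857 F [ 0.8  -0.25  0.1 ] clk 2.75 j [-18.   7. -17.  67.  -0.  67.]
max 4.27 0.103 10
[[0.26, 2.6, -3.38, -0.103, -1], [0.26, 2.93, -3.09, -0.103, -1], [0.27, 3.23, -2.77, -0.102, -1], [0.26, 3.49, -2.43, -0.103, -1], [3.0, -0.0, -0.0, 0.0, -1], [3.0, -0.0, -0.0, 0.0, -1], [3.0, -0.0, -0.0, 0.0, -1], [3.0, -0.0, -0.0, 0.0, -1], [0.0, -0.0, -0.0, 0.0, -1], [0.0, -0.0, -0.0, 0.0, -1]]
```

Request:
{"fn": "servo_tool", "kwargs": {"moves": [[0.26,2.6,-3.38,-0.103,-1],[0.26,2.93,-3.09,-0.103,-1],[0.27,3.23,-2.77,-0.102,-1],[0.26,3.49,-2.43,-0.103,-1],[3.0,0,0,0,-1],[3.0,0,0,0,-1],[3.0,0,0,0,-1],[3.0,0,0,0,-1],[0,0,0,0,-1],[0,0,0,0,-1]]}}

```text
clock: 4.0
tcp_pos: [0.5509, 0.0794, 0.0408]
orientation: [0.61, 0.359, 0.609, -0.359]
wrist_force: [0.5, -0.3, 0.6]
finger_gap: 0.0849
```

```bash
python3 - <<'E'
from plan import *
T,S=snap()
crop(S,"s3",220,140,380,260,5);crop(T,"t3",170,140,370,290,4)
print(proj(S,[[.5505,.0815,.03]]),proj(T,[[.5505,.0815,.03]]))
P=(.5505,.0815)
plan([((*P,.0185),29.24,3,-1),((*P,.0185),29.24,7,1)])
E
```

```text
[[305.24538417 228.83699172]] [[269.19916445 234.62889334]]
now [0.5515 0.0794 0.0414] yaw 28.99 tilt [ 0.003 -0.    -1.   ] gap 0.0855 F [-0.14 -0.07  0.28] clk 4.1 j [ -0.  22. -16.  52.  -0.  61.]
max 0.77 0.002 10
[[0.76, 0.01, -0.08, -0.001, -1], [0.76, 0.0, -0.08, -0.002, -1], [0.77, 0.01, -0.08, -0.001, -1], [-0.0, -0.0, 0.0, -0.0, 1], [-0.0, -0.0, 0.0, -0.0, 1], [-0.0, -0.0, 0.0, -0.0, 1], [-0.0, -0.0, 0.0, -0.0, 1], [-0.0, -0.0, 0.0, -0.0, 1], [-0.0, -0.0, 0.0, -0.0, 1], [-0.0, -0.0, 0.0, -0.0, 1]]
```

View pics/s3.png

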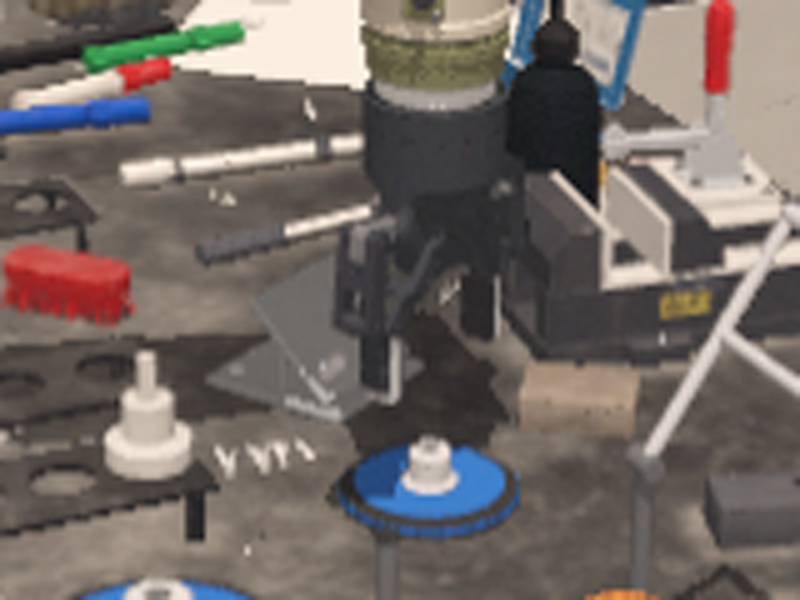

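View pics/t3.png

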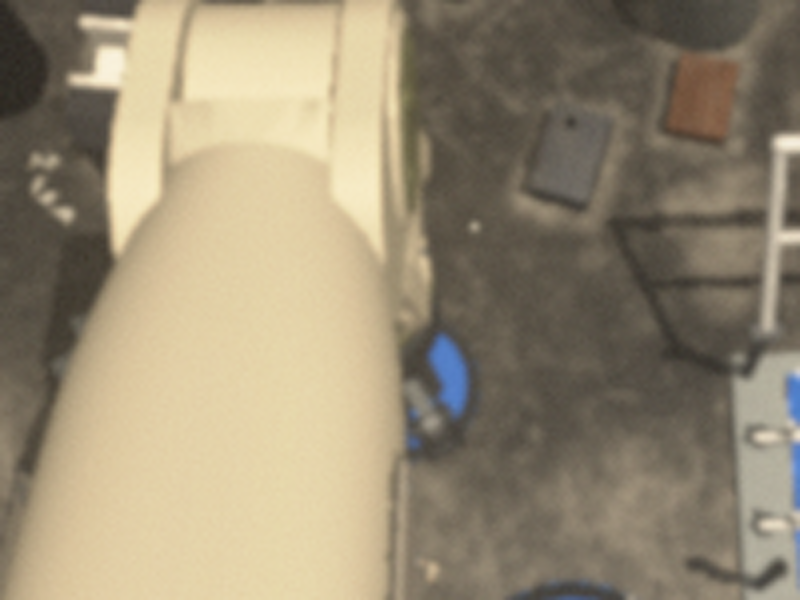

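```bash
python3 - <<'E'
from plan import *
import pickle
T,S=pickle.load(open("shots.pkl","rb"))
s,t,Rm=st()
print(t)
for g in (-.0425,.0425):
  for up in (.0,.013,.032,.09):
    X=t+Rm[:,1]*g-Rm[:,0]*up
    a=proj(S,X)[0];print(g,up,X.round(3),a.round(1),((a-[220,140])*5).round(0), ((proj(T,X)[0]-[170,140])*4).round(0))
E
```

```text
[0.55150285 0.07935547 0.04137765]
-0.0425 0.0 [0.514 0.059 0.041] [296.9 231.3] [384. 456.] [431. 431.]
-0.0425 0.013 [0.514 0.059 0.054] [296.9 227. ] [385. 435.] [430. 427.]
-0.0425 0.032 [0.514 0.059 0.073] [296.9 220.7] [385. 403.] [427. 422.]
-0.0425 0.09 [0.514 0.059 0.131] [297.  200.9] [385. 304.] [419. 405.]
0.0425 0.0 [0.589 0.1   0.041] [314.7 219.8] [473. 399.] [366. 316.]
0.0425 0.013 [0.589 0.1   0.054] [314.8 215.6] [474. 378.] [363. 311.]
0.0425 0.032 [0.589 0.1   0.073] [314.9 209.4] [474. 347.] [360. 304.]
0.0425 0.09 [0.588 0.1   0.131] [315.2 190.3] [476. 251.] [348. 280.]
```

```bash
python3 - <<'E'
from plan import *
import pickle
T,S=pickle.load(open("shots.pkl","rb"))
t=np.array([.157,-.553,.2045]);y=np.array([.273,-.962,0])
for g in (-.0425,.0425):
  for up in (.0,.013,.032):
    X=t+y*g+[0,0,up]; print(g,up,proj(S,X)[0].round(1))
S2=optics.read_camera("side"); crop(S2,"s4",250,160,350,240,8)
i=cv2.imread("pics/side0.png")[280:380,210:330]; cv2.imwrite("pics/s0f.png",cv2.resize(i,None,fx=6,fy=6))
E
```

```text
-0.0425 0.0 [239.4 341. ]
-0.0425 0.013 [239.  334.3]
-0.0425 0.032 [238.4 324.4]
0.0425 0.0 [274.2 368.6]
0.0425 0.013 [274.1 361.8]
0.0425 0.032 [273.8 351.6]
```

View pics/s4.png

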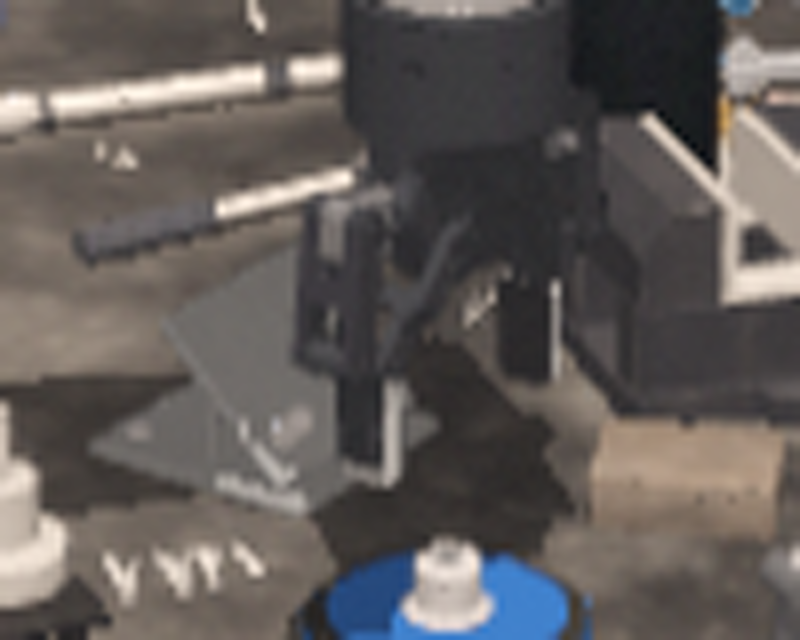

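View pics/s0f.png

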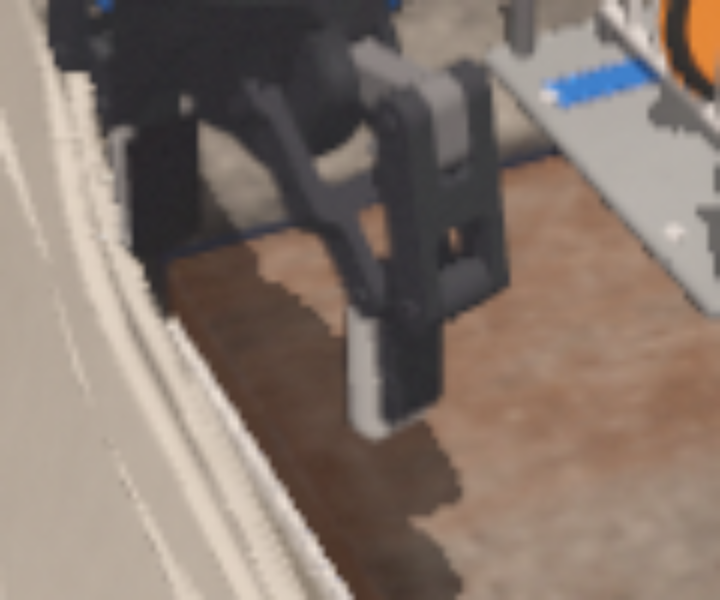

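Request:
{"fn": "servo_tool", "kwargs": {"moves": [[0.76,0.0,-0.08,0,-1],[0.76,0.0,-0.08,0,-1],[0.77,0.0,-0.08,0,-1],[0,0,0,0,1],[0,0,0,0,1],[0,0,0,0,1],[0,0,0,0,1],[0,0,0,0,1],[0,0,0,0,1],[0,0,0,0,1]], "grip_force": 20}}

```text
clock: 5.4
tcp_pos: [0.549, 0.0815, 0.0169]
orientation: [0.609, 0.359, 0.609, -0.359]
wrist_force: [-0.1, -0.5, 0.3]
finger_gap: -0.0005
```

```bash
python3 - <<'E'
from plan import *
plan([])if 0 else None
s,t,Rm=st();print(t,s["finger_gap"],s["wrist_force"],s["clock"])
S2=optics.read_camera("side"); crop(S2,"s5",250,160,350,260,6)
for up in (0,.01,.02,.03):
  for g in (-.012,.012): print(up,g,((proj(S2,t+Rm[:,1]*g-Rm[:,0]*up)[0]-[250,160])*6).round())
E
```

```text
[0.54904059 0.08145986 0.01692592] -0.00045044271320535904 [-0.13904506 -0.47258599  0.26070061] 5.4
0 -0.012 [313. 449.]
0 0.012 [343. 429.]
0.01 -0.012 [313. 429.]
0.01 0.012 [344. 410.]
0.02 -0.012 [314. 410.]
0.02 0.012 [344. 391.]
0.03 -0.012 [314. 390.]
0.03 0.012 [344. 371.]
```

View pics/s5.png

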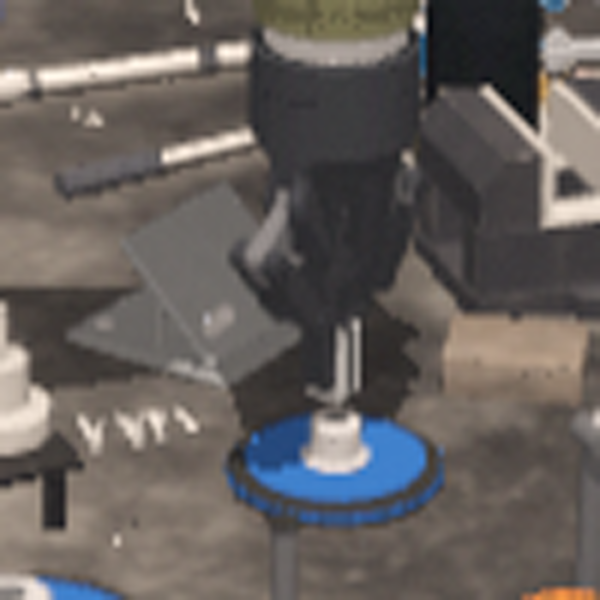

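```bash
python3 - <<'E'
from plan import *
T=optics.read_camera("top"); crop(T,"t5",230,200,310,260,10)
s,t,Rm=st()
for up in (0,.02,.06): print(up,((proj(T,t-Rm[:,0]*up)[0]-[230,200])*10).round())
print(((proj(T,[.5505,.0815,.03])[0]-[230,200])*10).round())
E
```

```text
0 [397. 362.]
0.02 [389. 347.]
0.06 [373. 314.]
[392. 346.]
```

View pics/t5.png

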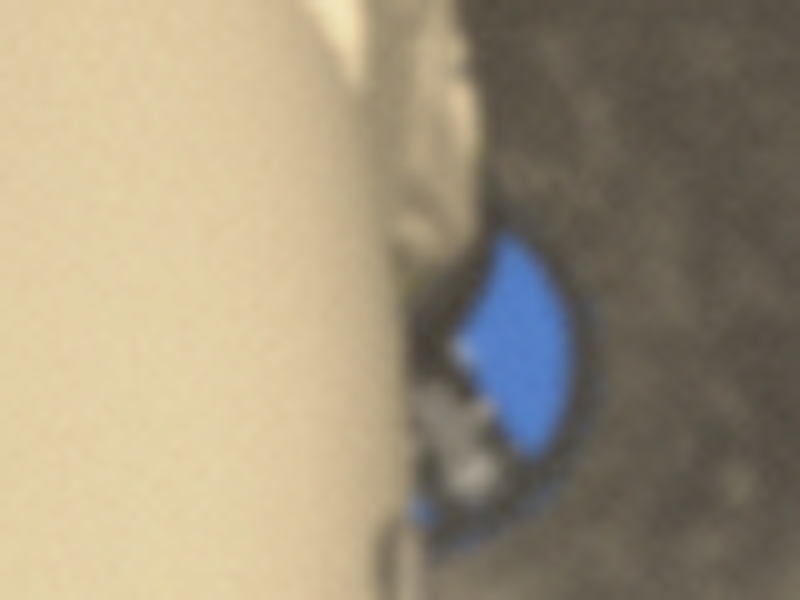

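Request:
{"fn": "servo_tool", "kwargs": {"moves": [[0,0,0.1,0,-0.1],[0,0,0,0,-0.1],[0,0,0,0,-0.1],[0,0,0,0,-0.1],[0.4,0,0,0,-0.1],[0.4,0,0,0,-0.1],[0,0,0,0,-0.1],[0,0,0,0,0.1],[0,0,0,0,0.1],[0,0,0,0,0.1]]}}

```text
clock: 6.75
tcp_pos: [0.5496, 0.0806, 0.009]
orientation: [0.609, 0.359, 0.609, -0.359]
wrist_force: [0.2, 0.6, -0.7]
finger_gap: 0.0384
```

```bash
python3 - <<'E'
from plan import *
s,t,Rm=st();print(t,s["finger_gap"],s["wrist_force"],s["clock"])
S2=optics.read_camera("side"); crop(S2,"s6",270,180,340,260,8)
g=s["finger_gap"]/2
for up in (0,.01,.02,.03):
  for q in (-g,g): print(up,q,((proj(S2,t+Rm[:,1]*q-Rm[:,0]*up)[0]-[270,180])*8).round())
E
```

```text
[0.54961343 0.08060548 0.00899004] 0.03843401508875685 [ 0.17220362  0.64175516 -0.65289297] 6.75
0 -0.019217007544378426 [248. 468.]
0 0.019217007544378426 [312. 425.]
0.01 -0.019217007544378426 [248. 442.]
0.01 0.019217007544378426 [312. 400.]
0.02 -0.019217007544378426 [248. 416.]
0.02 0.019217007544378426 [313. 374.]
0.03 -0.019217007544378426 [249. 390.]
0.03 0.019217007544378426 [313. 348.]
```

View pics/s6.png

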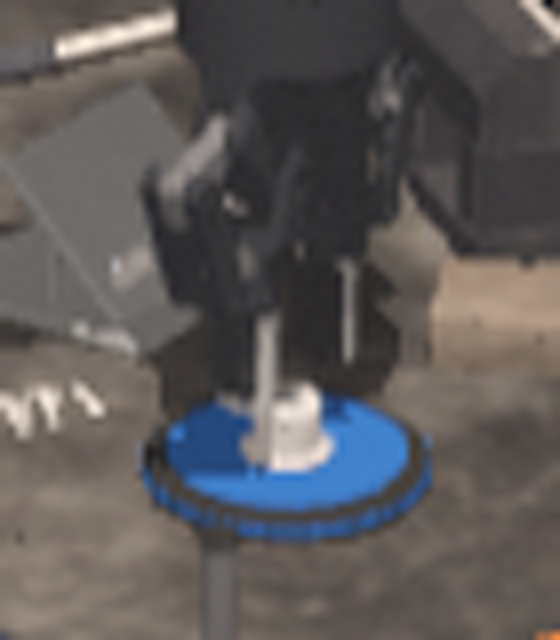

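Request:
{"fn": "servo_tool", "kwargs": {"moves": [[0.2,0,0,0,0.1],[0.2,0,0,0,0.1],[0.2,0,0,0,0.1],[0.2,0,0,0,0.1],[0,0,0,0,1],[0,0,0,0,1],[0,0,0,0,1],[0,0,0,0,1],[0,0,0,0,1],[0,0,0,0,1]], "grip_force": 25}}

```text
clock: 8.05
tcp_pos: [0.5495, 0.0806, 0.0009]
orientation: [0.609, 0.359, 0.609, -0.359]
wrist_force: [-0.4, 0.5, 0.9]
finger_gap: 0.0215
```

```bash
python3 - <<'E'
from plan import *
s,t,Rm=st();print(t,s["finger_gap"],s["wrist_force"],s["clock"])
S2=optics.read_camera("side"); crop(S2,"s7",270,180,340,260,8)
E
```

```text
[0.54946055 0.0806164  0.00086732] 0.021471529112185687 [-0.38452166  0.47554555  0.91360134] 8.05
```

View pics/s7.png

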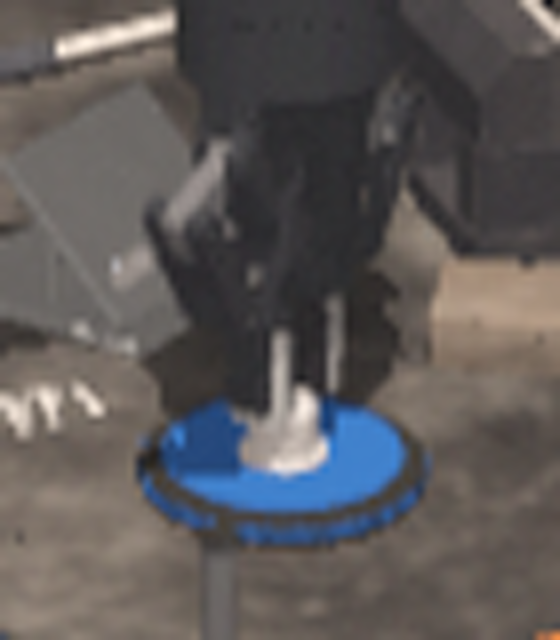

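```bash
python3 - <<'E'
from plan import *
s,t,Rm=st()
a=seat(-.0074,.060);b=seat(-.0074,.012)
print(a,b)
plan([((t[0],t[1],.06),29.24,3,1),(a,29.24,5,1),(a,29.24,2,1)])
E
```

```text
[0.55842178 0.24268569 0.11507988] [0.55842178 0.24268569 0.06707988]
now [0.5495 0.0806 0.0009] yaw 28.99 tilt [-0. -0. -1.] gap 0.0212 F [-0.25  0.39 -0.27] clk 8.1 j [  0.  24. -19.  47.  -0.  61.]
max 3.44 0.002 10
[[-1.97, 0.0, 0.0, -0.001, 1], [-1.97, 0.0, 0.0, -0.002, 1], [-1.97, 0.0, 0.0, -0.001, 1], [-1.1, 1.74, -2.74, -0.0, 1], [-1.1, 1.74, -2.74, -0.0, 1], [-1.1, 1.74, -2.74, -0.0, 1], [-1.11, 1.74, -2.74, -0.0, 1], [-1.1, 1.74, -2.75, -0.0, 1], [-0.0, -0.0, 0.0, -0.0, 1], [-0.0, -0.0, 0.0, -0.0, 1]]
```

Request:
{"fn": "servo_tool", "kwargs": {"moves": [[-1.97,0.0,0.0,-0.001,1],[-1.97,0.0,0.0,-0.002,1],[-1.97,0.0,0.0,-0.001,1],[-1.1,1.74,-2.74,0,1],[-1.1,1.74,-2.74,0,1],[-1.1,1.74,-2.74,0,1],[-1.11,1.74,-2.74,0,1],[-1.1,1.74,-2.75,0,1],[0,0,0,0,1],[0,0,0,0,1]]}}

```text
clock: 9.35
tcp_pos: [0.5581, 0.2424, 0.1146]
orientation: [0.61, 0.357, 0.61, -0.358]
wrist_force: [0.3, 0.4, -0.6]
finger_gap: 0.0212
```

```bash
python3 - <<'E'
from plan import *
a=seat(-.0074,.060);b=seat(-.0074,.012)
plan([(b,29.24,4,1),(seat(-.0074,.004),29.24,6,1)])
T,S2=snap(); crop(S2,"s8",230,140,330,240,6); crop(T,"t8",160,180,300,280,5)
E
```

```text
now [0.5581 0.2424 0.1146] yaw 29.24 tilt [-0.001 -0.001 -1.   ] gap 0.0212 F [ 0.31  0.39 -0.63] clk 9.35 j [16. 24. -2. 65. -0. 77.]
max 1.19 0.0 10
[[1.19, 0.01, -0.0, -0.0, 1], [1.19, 0.01, -0.0, -0.0, 1], [1.19, 0.01, -0.01, -0.0, 1], [1.18, 0.01, -0.0, -0.0, 1], [0.13, 0.0, -0.0, -0.0, 1], [0.13, 0.0, -0.0, -0.0, 1], [0.14, 0.0, -0.0, -0.0, 1], [0.13, 0.0, -0.0, -0.0, 1], [0.14, 0.0, -0.0, -0.0, 1], [0.13, 0.0, -0.0, -0.0, 1]]
```

View pics/s8.png

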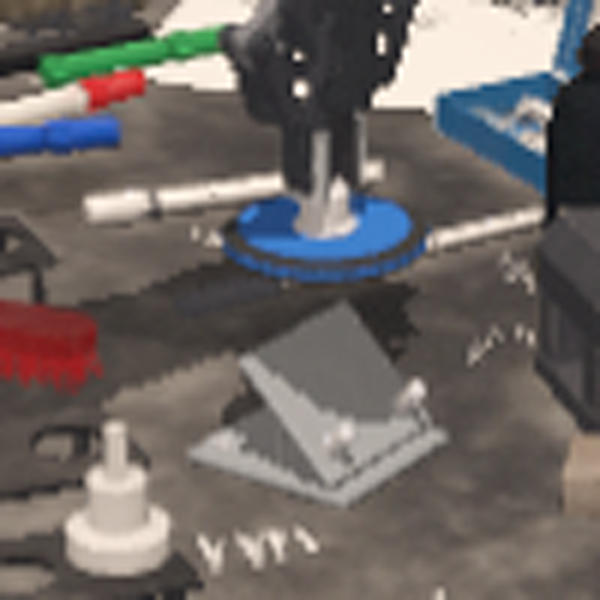

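View pics/t8.png

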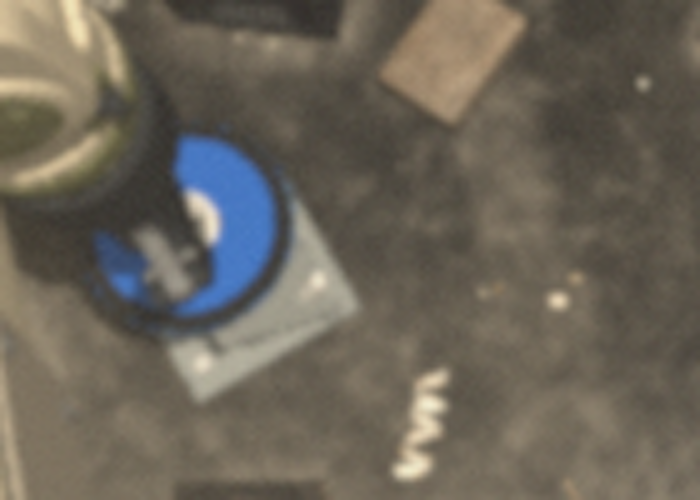

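```bash
python3 - <<'E'
from plan import *
T,S=snap()
def m(p,box):
    h=cv2.cvtColor(p["pixels"],cv2.COLOR_BGR2HSV); b=cv2.inRange(h,(95,110,50),(125,255,255)); o=np.zeros_like(b);u0,v0,u1,v1=box;o[v0:v1,u0:u1]=b[v0:v1,u0:u1];return o
b=m(S,(262,165,305,190)); u=cv2.findNonZero(b); e=cv2.fitEllipse(cv2.convexHull(u)); print(e, cv2.boundingRect(u))
b2=m(T,(175,203,222,248)); u=cv2.findNonZero(b2); hull=cv2.convexHull(u)
s,t,Rm=st(); print(t, "exp top of disc z",t[2]+.010)
# fit disc: circle centre c (x,y), z; face blue radius r; fit to hull pts on right side of T and extreme pts S
pts=hull[:,0].astype(float); pts=pts[(pts[:,0]>200)|(pts[:,1]>238)]
g=np.array([atz(T,q,t[2]+.010)[:2] for q in pts])
f=lambda q:np.hypot(*(g-q[:2]).T)-q[2]
r=least_squares(f,[*t[:2],.045],loss="soft_l1",f_scale=.002); print("T centre",r.x, r.cost); d=r.x[:2]-t[:2]; print("tool y,z off",d@Rm[:2,1],d@Rm[:2,2])
print("S centre col", atz(S,e[0],t[2]+.010)-t, (atz(S,e[0],t[2]+.010)-t)@Rm)
E
```

```text
((283.636474609375, 179.043212890625), (14.762924194335938, 33.37600326538086), 89.86632537841797) (268, 173, 33, 14)
[0.5582217  0.2416873  0.11459462] exp top of disc z 0.12459462213825286
T centre [0.55809889 0.24051883 0.04198848] 3.3992231791583016e-07
tool y,z off -0.000676347520413138 0.0009607081890264065
S centre col [-0.0093067  -0.01936236  0.01      ] [-0.00998108 -0.01756926  0.01237799]
```

Request:
{"fn": "servo_tool", "kwargs": {"moves": [[1.19,0.01,0,0,1],[1.19,0.01,0,0,1],[1.19,0.01,0,0,1],[1.18,0.01,0,0,1],[0.13,0,0,0,1],[0.13,0,0,0,1],[0.14,0,0,0,1],[0.13,0,0,0,1],[0.14,0,0,0,1],[0.13,0,0,0,1]]}}

```text
clock: 10.8
tcp_pos: [0.5608, 0.2417, 0.0619]
orientation: [0.612, 0.358, 0.608, -0.358]
wrist_force: [-0.1, -6.0, 8.5]
finger_gap: 0.0209
```

```bash
python3 - <<'E'
from plan import *
plan([(seat(-.0074,-.0025),29.24,10,1)])
T,S2=snap(); crop(S2,"s9",230,140,330,240,6)
E
```

```text
now [0.5608 0.2417 0.0619] yaw 29.16 tilt [ 0.005 -0.002 -1.   ] gap 0.0209 F [-0.05 -5.96  8.48] clk 10.8 j [16. 26. -6. 58. -0. 77.]
max 0.1 0.001 10
[[0.09, -0.02, -0.02, -0.0, 1], [0.09, -0.02, -0.02, -0.0, 1], [0.09, -0.02, -0.02, -0.0, 1], [0.09, -0.01, -0.02, -0.0, 1], [0.1, -0.02, -0.02, -0.0, 1], [0.09, -0.01, -0.02, -0.0, 1], [0.1, -0.02, -0.02, -0.0, 1], [0.09, -0.01, -0.02, -0.0, 1], [0.1, -0.02, -0.02, -0.001, 1], [0.09, -0.01, -0.02, -0.0, 1]]
```

View pics/s9.png

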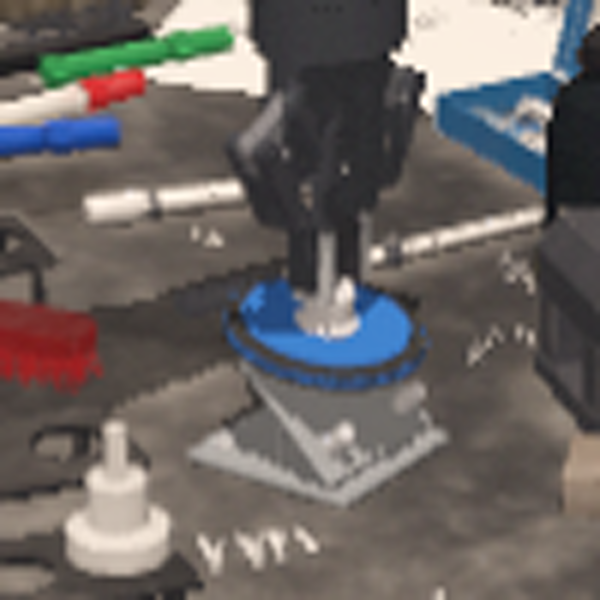

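Request:
{"fn": "servo_tool", "kwargs": {"moves": [[0.12,0,0,0,1],[0.12,0,0,0,1],[0.12,0,0,0,1],[0.12,0,0,0,1],[0.12,0,0,0,1],[0.1,0,0,0,1],[0.1,0,0,0,1],[0,0,0,0,1],[0,0,0,0,1],[0,0,0,0,1]]}}

```text
clock: 12.15
tcp_pos: [0.5612, 0.243, 0.0536]
orientation: [0.611, 0.359, 0.608, -0.357]
wrist_force: [2.4, -3.3, 6.3]
finger_gap: 0.0212
```

```bash
python3 - <<'E'
from plan import *
plan([(seat(-.0074,-.0025),29.24,10,1)])
T,S2=snap(); crop(S2,"s10",230,140,330,240,6)
E
```

```text
now [0.5612 0.243  0.0536] yaw 29.18 tilt [ 0.005  0.    -1.   ] gap 0.0212 F [ 2.39 -3.33  6.31] clk 12.15 j [16. 26. -7. 57. -0. 77.]
max 0.04 0.001 10
[[0.01, -0.03, -0.01, -0.0, 1], [0.01, -0.02, -0.01, -0.0, 1], [0.01, -0.03, -0.01, -0.0, 1], [0.01, -0.02, -0.01, -0.0, 1], [0.01, -0.03, -0.01, -0.0, 1], [0.01, -0.02, -0.01, -0.0, 1], [0.01, -0.03, -0.01, -0.0, 1], [0.01, -0.02, -0.01, -0.0, 1], [0.01, -0.03, -0.02, -0.0, 1], [0.01, -0.02, -0.01, -0.001, 1]]
```

View pics/s10.png

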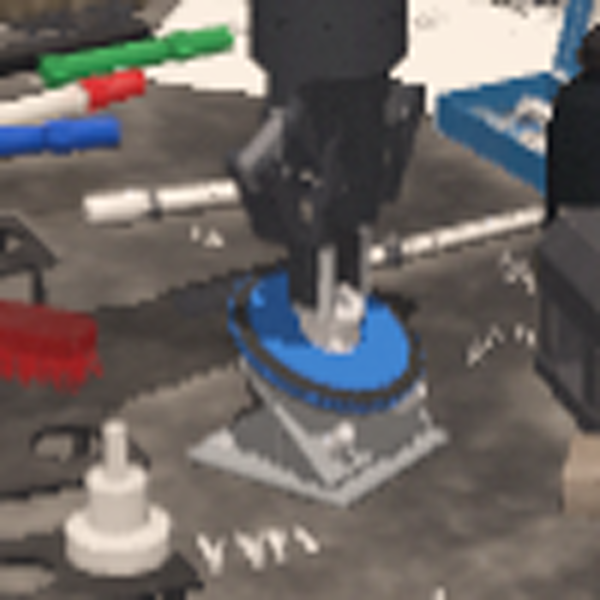

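Request:
{"fn": "servo_tool", "kwargs": {"moves": [[0.1,0,0,0,1],[0.1,0,0,0,1],[0.1,0,0,0,1],[0.1,0,0,0,1],[0,0,0,0,1],[0,0,0,0,1],[0,0,0,0,1],[0,0,0,0,1],[0,0,0,0,1],[0,0,0,0,1]]}}

```text
clock: 13.5
tcp_pos: [0.5612, 0.2431, 0.0507]
orientation: [0.611, 0.359, 0.608, -0.357]
wrist_force: [-2.0, -2.1, 12.0]
finger_gap: 0.0212
```

```bash
python3 - <<'E'
from plan import *
plan([(seat(-.0074,-.0025),29.24,10,1)])
T,S2=snap(); crop(S2,"s11",230,140,330,240,6)
E
```

```text
now [0.5612 0.2431 0.0507] yaw 29.2 tilt [ 0.006  0.001 -1.   ] gap 0.0212 F [-2.   -2.11 11.95] clk 13.5 j [16. 26. -7. 56. -0. 77.]
max 0.04 0.001 10
[[-0.02, -0.03, -0.01, -0.0, 1], [-0.02, -0.03, -0.01, -0.0, 1], [-0.02, -0.03, -0.01, -0.0, 1], [-0.02, -0.02, -0.01, -0.0, 1], [-0.02, -0.03, -0.01, -0.0, 1], [-0.02, -0.02, -0.01, -0.0, 1], [-0.02, -0.03, -0.01, -0.0, 1], [-0.02, -0.02, -0.01, -0.0, 1], [-0.01, -0.03, -0.01, -0.0, 1], [-0.02, -0.02, -0.01, -0.001, 1]]
```

View pics/s11.png

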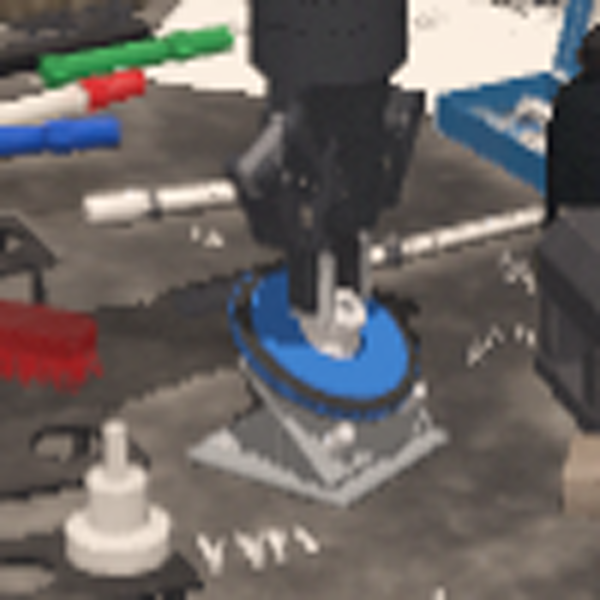

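Request:
{"fn": "servo_tool", "kwargs": {"moves": [[-0.1,-0.07,-0.1,0,1],[-0.1,-0.07,-0.1,0,1],[0,-0.06,-0.15,0,1],[0,-0.06,-0.15,0,1],[0.1,0,-0.1,0,1],[0.1,0,0,0,1],[0.1,0,0,0,1],[0.1,0,0,0,1],[0,0,0,0,1],[0,0,0,0,1]]}}

```text
clock: 14.85
tcp_pos: [0.5544, 0.2468, 0.0465]
orientation: [0.611, 0.358, 0.609, -0.358]
wrist_force: [1.0, -2.3, 7.6]
finger_gap: 0.0001
```

```bash
python3 - <<'E'
from plan import *
plan([(seat(-.0074,-.0025),29.24,10,1)])
s,t,R_=st(); d=t-SEAT; print("h",d@ex,"y",d@np.array([-ex[1],ex[0],0]),"v",d[2])
T,S2=snap(); crop(S2,"s12",250,160,320,230,8); crop(T,"t12",160,180,260,260,7)
E
```

```text
now [0.5544 0.2468 0.0465] yaw 29.22 tilt [ 0.002 -0.    -1.   ] gap 0.0001 F [ 0.95 -2.27  7.63] clk 14.85 j [16. 26. -8. 56. -0. 77.]
max 0.09 0.0 10
[[-0.06, 0.01, 0.06, -0.0, 1], [-0.06, 0.02, 0.06, -0.0, 1], [-0.06, 0.01, 0.05, -0.0, 1], [-0.06, 0.02, 0.06, -0.0, 1], [-0.06, 0.01, 0.05, -0.0, 1], [-0.06, 0.02, 0.06, -0.0, 1], [-0.06, 0.01, 0.05, -0.0, 1], [-0.06, 0.02, 0.06, -0.0, 1], [-0.06, 0.01, 0.05, -0.0, 1], [-0.06, 0.02, 0.06, -0.0, 1]]
h -0.001841032058485938 y 0.0014884926298818634 v -0.008541412299556822
```

View pics/s12.png

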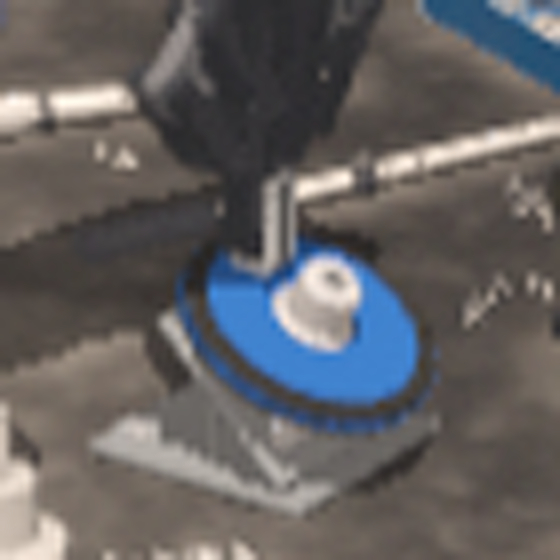

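View pics/t12.png

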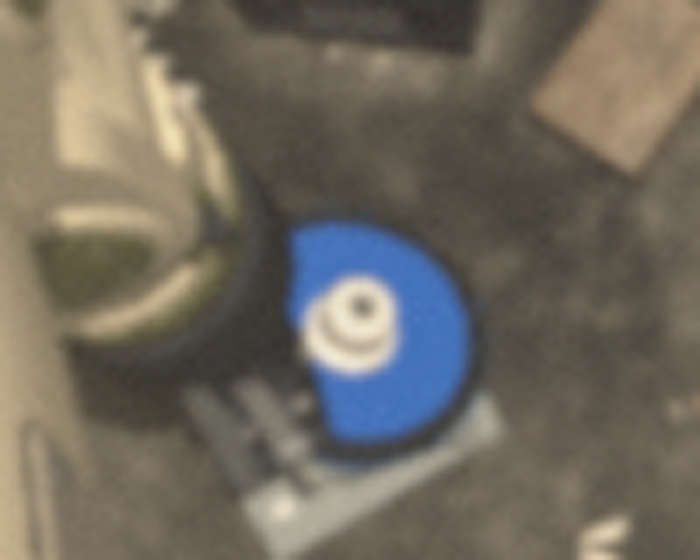

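```bash
python3 - <<'E'
from plan import *
import pickle
T,S=snap()
pickle.dump((T,S),open("shots2.pkl","wb"))
ey=np.array([-ex[1],ex[0],0])
X,e=tri([(T,(211.6,223.0)),(S,(291.7,194.0))]); d=X-SEAT; print("hubtop",X,e,"h,y,v",d@ex,d@ey,d[2])
# seated hub top would be
print("seated hubtop h,v", -.025*.7071, .025*.7071)
s3=np.sqrt(.5)
def hub(q): pass
# fit axis direction & position using blue masks: model outline ellipse of blue face (r=.042?) 
def m(p,box):
    h=cv2.cvtColor(p["pixels"],cv2.COLOR_BGR2HSV); b=cv2.inRange(h,(95,110,50),(125,255,255)); o=np.zeros_like(b);u0,v0,u1,v1=box;o[v0:v1,u0:u1]=b[v0:v1,u0:u1];return o
bT=m(T,(195,205,232,250)); bS=m(S,(268,185,308,218))
hT=cv2.convexHull(cv2.findNonZero(bT))[:,0].astype(float)
hT=hT[(hT[:,0]>207)]
w=np.where(bS); print(w[1].min(),w[1].max(),w[0].min(),w[0].max())
def circ(c,n,r,N=180):
    a=np.cross(n,[0,0,1.]); a/=np.linalg.norm(a); b=np.cross(n,a); k=np.linspace(0,2*np.pi,N); return c+r*(np.outer(np.cos(k),a)+np.outer(np.sin(k),b))
print(hT)
def f(q):
    top=q[:3]; th,ph=q[3],q[4]; n=np.array([np.sin(th)*np.cos(ph),np.sin(th)*np.sin(ph),np.cos(th)])
    face=top-.02*n
    o=proj(T,circ(face,n,.042))
    r=[np.min(np.hypot(*(o-p).T)) for p in hT]
    r+=list((proj(T,top)[0]-(211.6,223.0))*2)+list((proj(S,top)[0]-(291.7,194.0))*2)
    r+=list((proj(S,face)[0]-(289.2,199.3))*1)
    return r
for th0 in (.5,.8):
    r=least_squares(f,[*X,th0,np.radians(RY+180)],loss="soft_l1"); q=r.x
    n=np.array([np.sin(q[3])*np.cos(q[4]),np.sin(q[3])*np.sin(q[4]),np.cos(q[3])]); c=q[:3]-.025*n; d=c-SEAT
    print(r.cost,"tilt",np.degrees(q[3]),"az",np.degrees(q[4])%360,"exp",RY+180,"centre h,y,v",d@ex,d@ey,d[2])
E
```

```text
hubtop [0.57267367 0.21812321 0.07491083] [np.float64(0.047611547327814856), np.float64(0.0399489265417587)] h,y,v -0.035794367272396224 -0.0004382382947840678 0.019830954055373808
seated hubtop h,v -0.0176775 0.0176775
272 301 190 213
[[226. 232.]
 [224. 236.]
 [220. 240.]
 [216. 242.]
 [208. 242.]
 [212. 212.]
 [215. 213.]
 [219. 215.]
 [224. 220.]
 [225. 222.]
 [226. 225.]]
0.4197188585049123 tilt 28.114658298969562 az 299.431621448071 exp 299.23935605411884 centre h,y,v -0.023967917543420886 -0.00019322789139623338 -0.0025316323837074398
0.4197188585200953 tilt 28.11467242386897 az 299.43159063304984 exp 299.23935605411884 centre h,y,v -0.023967914258131866 -0.00019324325659012643 -0.0025316328476346697
```

```bash
python3 - <<'E'
from plan import *
plan([(seat(-.0018,.03),29.24,3,-.4),(seat(-.031,.03),29.24,3,-.4),(seat(-.031,.02),29.24,2,-.4),(seat(-.031,.02),29.24,2,-.4)])
E
```

```text
now [0.5544 0.2468 0.0466] yaw 29.22 tilt [ 0.002 -0.    -1.   ] gap 0.0002 F [ 0.28 -2.97  8.92] clk 15.05 j [16. 26. -8. 56. -0. 77.]
max 1.29 0.0 10
[[-1.28, 0.05, -0.0, -0.0, -0.4], [-1.29, 0.05, -0.0, -0.0, -0.4], [-1.28, 0.05, -0.01, -0.0, -0.4], [-0.0, 0.0, 0.97, -0.0, -0.4], [-0.0, 0.0, 0.98, -0.0, -0.4], [-0.0, 0.0, 0.97, -0.0, -0.4], [0.5, 0.0, 0.0, -0.0, -0.4], [0.5, 0.0, 0.0, -0.0, -0.4], [-0.0, 0.0, 0.0, -0.0, -0.4], [-0.0, 0.0, 0.0, -0.0, -0.4]]
```

Request:
{"fn": "servo_tool", "kwargs": {"moves": [[-1.28,0.05,0,0,1],[-1.29,0.05,0,0,-0.4],[-1.28,0.05,0,0,-0.4],[0,0,0.97,0,-0.4],[0,0,0.98,0,-0.4],[0,0,0.97,0,-0.4],[0.5,0,0,0,-0.4],[0.5,0,0,0,-0.4],[0,0,0,0,-0.4],[0,0,0,0,-0.4]]}}

```text
clock: 16.3
tcp_pos: [0.569, 0.2224, 0.0739]
orientation: [0.61, 0.358, 0.61, -0.358]
wrist_force: [-0.4, -0.1, 0.4]
finger_gap: 0.0598
```

```bash
cat > padfit.py <<'E'
from plan import *
ey=np.array([-ex[1],ex[0],0])
def circ(c,n,r,N=180):
    a=np.cross(n,[0,0,1.]); a/=np.linalg.norm(a); b=np.cross(n,a); k=np.linspace(0,2*np.pi,N); return c+r*(np.outer(np.cos(k),a)+np.outer(np.sin(k),b))
E
python3 - <<'E'
from padfit import *
T,S=snap(); crop(S,"s13",250,160,320,230,8); crop(T,"t13",160,180,260,260,7)
s,t,_=st(); d=t-SEAT; print(t,"h",d@ex,"y",d@ey,"v",d[2],s["finger_gap"],s["wrist_force"])
E
```

```text
[0.56921907 0.22242204 0.07420302] h -0.03035583082009196 y 0.00047638641304638033 v 0.019123144247269956 0.059627175304928365 [-0.45941452  0.00790875 -0.49804043]
```

View pics/s13.png

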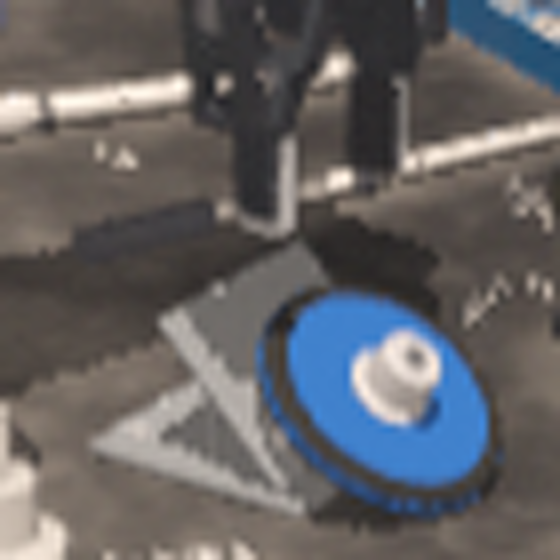

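View pics/t13.png

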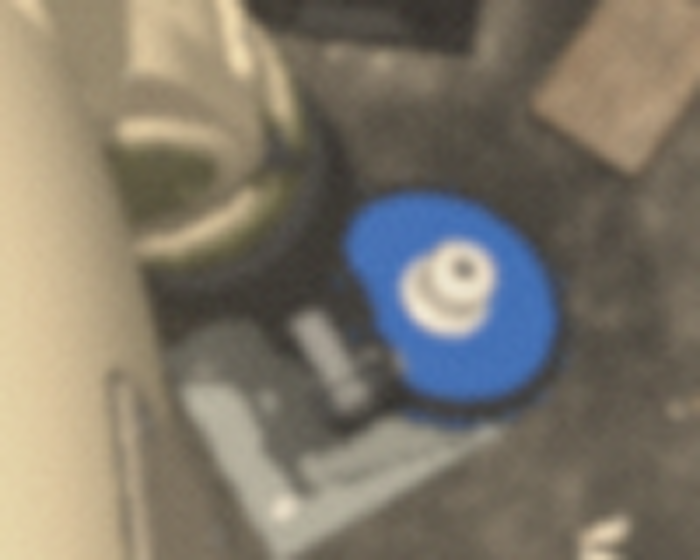

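```bash
cat >> padfit.py <<'E'
def blue(p,box):
    h=cv2.cvtColor(p["pixels"],cv2.COLOR_BGR2HSV); b=cv2.inRange(h,(95,110,50),(125,255,255)); o=np.zeros_like(b);u0,v0,u1,v1=box;o[v0:v1,u0:u1]=b[v0:v1,u0:u1];return o
def fit(T,S,hT,hS,boxT,selT,fS,boxS=None,fT=None,th0=.6,ph0=None):
    X,e=tri([(T,hT),(S,hS)]); print("hubtop tri",X.round(4),np.round(e,2))
    P=cv2.convexHull(cv2.findNonZero(blue(T,boxT)))[:,0].astype(float); P=P[[selT(p) for p in P]]
    def f(q):
        top=q[:3]; th,ph=q[3],q[4]; n=np.array([np.sin(th)*np.cos(ph),np.sin(th)*np.sin(ph),np.cos(th)]); face=top-.02*n
        o=proj(T,circ(face,n,.042)); r=[np.min(np.hypot(*(o-p).T)) for p in P]
        r+=list((proj(T,top)[0]-hT)*2)+list((proj(S,top)[0]-hS)*2)+list(proj(S,face)[0]-fS)
        if fT is not None: r+=list(proj(T,face)[0]-fT)
        return r
    r=least_squares(f,[*X,th0,np.radians(RY+180) if ph0 is None else ph0],loss="soft_l1"); q=r.x
    n=np.array([np.sin(q[3])*np.cos(q[4]),np.sin(q[3])*np.sin(q[4]),np.cos(q[3])]); c=q[:3]-.025*n; d=c-SEAT
    print("cost",r.cost,"tilt",np.degrees(q[3]),"az",np.degrees(q[4])%360,"(exp",(RY+180)%360,") centre h,y,v",np.round([d@ex,d@ey,d[2]],4),"hubtop hyv",np.round([(q[:3]-SEAT)@ex,(q[:3]-SEAT)@ey,q[2]-SEAT[2]],4),"world c",c.round(4)); return q,n,c
E
python3 - <<'E'
from padfit import *
T,S=snap()
fit(T,S,(225.9,217.9),(301.4,203.9),(205,200,245,245),lambda p:p[0]>216 ,(298.0,208.0))
E
```

```text
hubtop tri [0.5901 0.1879 0.0526] [0.17 0.15]
cost 0.4284162019927109 tilt 34.379237170163044 az 299.4958753228623 (exp 299.23935605411884 ) centre h,y,v [-0.0565 -0.0009 -0.0231] hubtop hyv [-0.0706 -0.001  -0.0025] world c [0.5832 0.2003 0.032 ]
```

```bash
python3 - <<'E'
from plan import *
ey=np.array([-ex[1],ex[0],0])
o=-.0005*ey
plan([(seat(-.0666,.015)+o,29.24,3,-.4),(seat(-.0666,-.033)+o,29.24,3,-.4),(seat(-.0666,-.033)+o,29.24,4,1)])
E
```

```text
now [0.5693 0.2223 0.0742] yaw 29.24 tilt [ 0. -0. -1.] gap 0.06 F [-0.85  0.    1.23] clk 16.5 j [14. 26. -5. 60. -0. 75.]
max 1.6 0.0 10
[[0.14, 0.03, 1.2, -0.0, -0.4], [0.14, 0.03, 1.21, -0.0, -0.4], [0.14, 0.04, 1.2, -0.0, -0.4], [1.6, -0.0, 0.0, -0.0, -0.4], [1.6, -0.0, 0.0, -0.0, -0.4], [1.6, -0.0, 0.0, -0.0, -0.4], [-0.0, -0.0, 0.0, -0.0, 1], [-0.0, -0.0, 0.0, -0.0, 1], [-0.0, -0.0, 0.0, -0.0, 1], [-0.0, -0.0, 0.0, -0.0, 1]]
```

Request:
{"fn": "servo_tool", "kwargs": {"moves": [[0.14,0.03,1.2,0,-0.4],[0.14,0.03,1.21,0,-0.4],[0.14,0.04,1.2,0,-0.4],[1.6,0,0,0,-0.4],[1.6,0,0,0,-0.4],[1.6,0,0,0,-0.4],[0,0,0,0,-0.4],[0,0,0,0,1],[0,0,0,0,1],[0,0,0,0,1]], "grip_force": 60}}

```text
clock: 17.75
tcp_pos: [0.5885, 0.1913, 0.0228]
orientation: [0.61, 0.358, 0.609, -0.357]
wrist_force: [-0.2, 0.2, 2.1]
finger_gap: 0.0194
```

```bash
python3 - <<'E'
from padfit import *
T,S=snap(); crop(S,"s14",250,160,330,240,8)
s,t,_=st(); d=t-SEAT; print(t,"h",d@ex,"y",d@ey,"v",d[2],s["finger_gap"],s["wrist_force"])
E
```

```text
[0.58845235 0.19132327 0.02275118] h -0.06688688379051531 y -0.0011158341360413139 v -0.03232869326005298 0.019932273059316153 [-0.122835   -0.53609946  2.75537522]
```

View pics/s14.png

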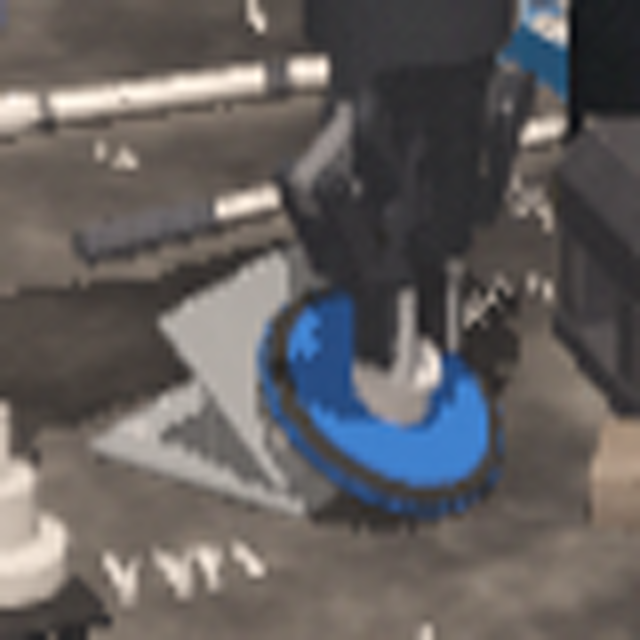

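Request:
{"fn": "servo_tool", "kwargs": {"moves": [[-1.0,0,0,0,1],[-2.3,0,0,0,1],[-2.3,0,0,0,1],[-2.1,0,0,0,1],[0,-0.05,-2.0,0,1],[0,-0.05,-2.0,0,1],[0,-0.02,-2.0,0,1],[0,0,0,0,1],[0,0,0,0,1],[0,0,0,0,1]]}}

```text
clock: 19.1
tcp_pos: [0.5576, 0.2426, 0.0987]
orientation: [0.61, 0.358, 0.61, -0.358]
wrist_force: [-0.5, 0.1, 0.5]
finger_gap: 0.02
```

```bash
python3 - <<'E'
from padfit import *
T,S=snap(); crop(S,"s15",240,140,320,220,8); crop(T,"t15",170,190,250,260,8)
s,t,_=st(); d=t-SEAT; print(t,"h",d@ex,"y",d@ey,"v",d[2],s["finger_gap"],s["wrist_force"])
E
```

```text
[0.55766582 0.24244228 0.0987565 ] h -0.007243148671837742 y 0.0007785352092666278 v 0.04367662463324947 0.019981063514389323 [-0.40842531 -0.09023652 -0.68401959]
```

View pics/s15.png

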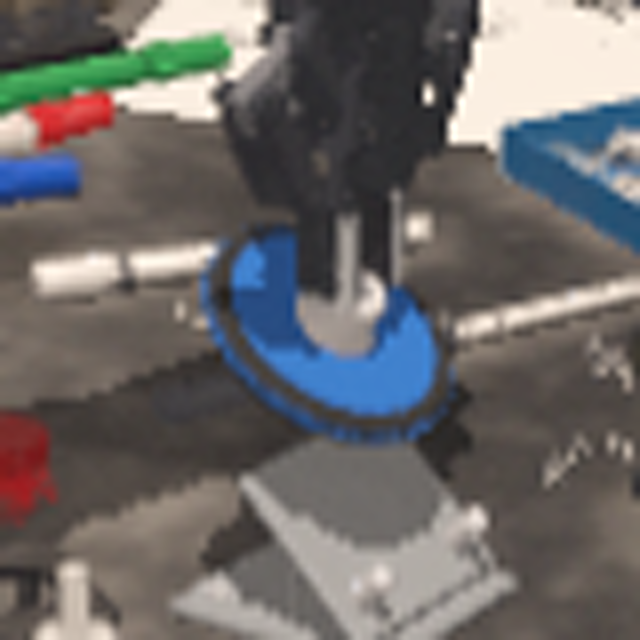

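View pics/t15.png

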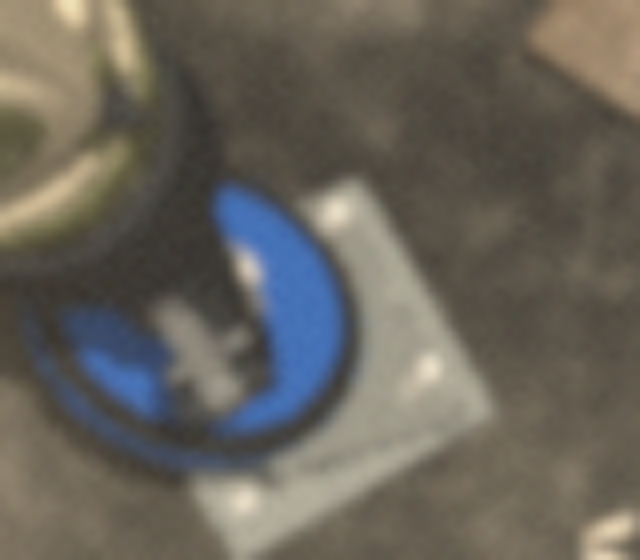

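Request:
{"fn": "servo_tool", "kwargs": {"moves": [[1.3,0,0,0,1],[1.3,0,0,0,1],[1.2,0,0,0,1],[0.6,0,0,0,1],[0.15,0,0,0,1],[0.1,0,0,0,1],[0.1,0,0,0,1],[0.1,0,0,0,1],[0.1,0,0,0,1],[0,0,0,0,1]]}}

```text
clock: 20.45
tcp_pos: [0.5597, 0.24, 0.0524]
orientation: [0.612, 0.358, 0.607, -0.359]
wrist_force: [-1.1, -11.5, 16.7]
finger_gap: 0.0199
```

```bash
python3 - <<'E'
from padfit import *
T,S=snap(); crop(S,"s16",240,150,320,230,8); 
s,t,_=st(); d=t-SEAT; print(t,"h",d@ex,"y",d@ey,"v",d[2],s["finger_gap"],s["wrist_force"])
E
```

```text
[0.55977992 0.24006149 0.0524442 ] h -0.010353241081665522 y 9.672110837244108e-05 v -0.002635676388630062 0.01954272628986378 [ -1.27263929 -11.4037676   17.01540071]
```

View pics/s16.png

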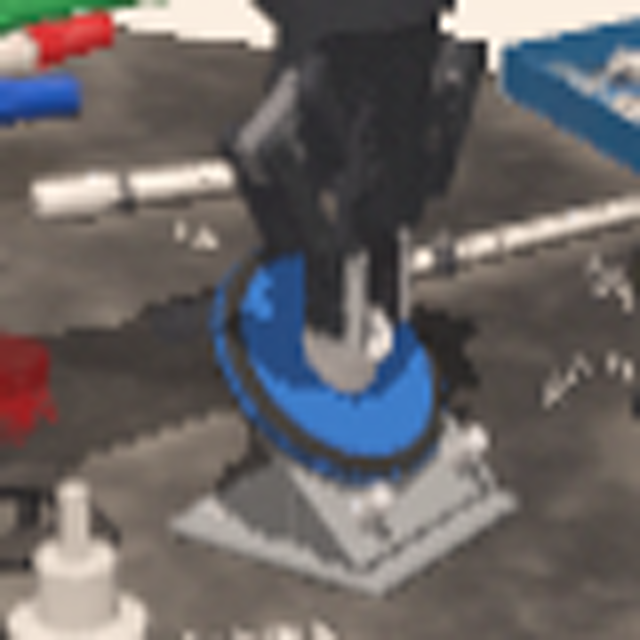

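Request:
{"fn": "servo_tool", "kwargs": {"moves": [[-0.1,0,-0.2,0,1],[-0.1,0,-0.2,0,1],[0,0,-0.1,0,1],[0,0,0,0,1],[0,0,0,0,0.3],[0,0,0,0,0.1],[0,0,0,0,-0.1],[0,0,0,0,-0.2],[0,0,0,0,-0.2],[0,0,0,0,-0.2]]}}

```text
clock: 21.8
tcp_pos: [0.5548, 0.2474, 0.0512]
orientation: [0.61, 0.358, 0.61, -0.358]
wrist_force: [-0.4, 0.7, -0.7]
finger_gap: 0.0509
```

```bash
python3 - <<'E'
from padfit import *
T,S=snap(); crop(S,"s17",240,150,320,230,8); crop(T,"t17",170,190,250,260,8)
s,t,_=st(); d=t-SEAT; print(t,"h",d@ex,"y",d@ey,"v",d[2],s["finger_gap"],s["wrist_force"])
E
```

```text
[0.55489722 0.24730639 0.05130501] h -0.0016464382256435618 y 0.0008184640119575017 v -0.0037748660073054427 0.05116845857562252 [ 0.6130979  -0.53793033  1.15056791]
```

View pics/s17.png

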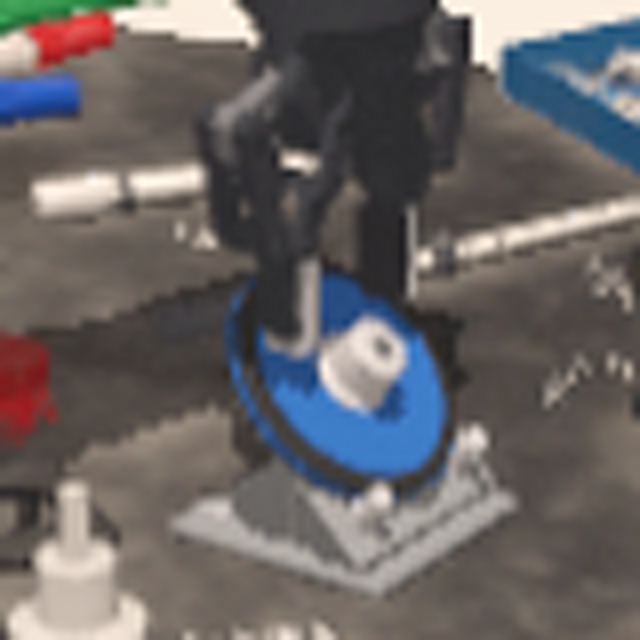

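View pics/t17.png

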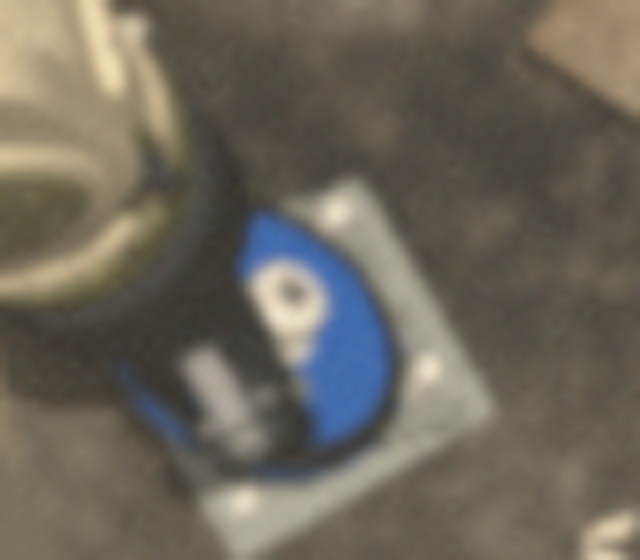

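```bash
python3 - <<'E'
from padfit import *
T,S=snap()
fit(T,S,(206.2,225.9),(287.7,193.3),(195,200,225,250),lambda p:p[0]>204,(283.8,197.8))
print("seated: hubtop h -.0177 v .0177, tilt45")
print(proj(T,seat(-.0177,.0177)),proj(S,seat(-.0177,.0177)))
E
```

```text
hubtop tri [0.5661 0.2317 0.0729] [0.06 0.05]
cost 0.8966478509037243 tilt 45.00638590163471 az 303.4120960160573 (exp 299.23935605411884 ) centre h,y,v [-0.0028 -0.0007 -0.0008] hubtop hyv [-0.0204 -0.002   0.0168] world c [0.5568 0.247  0.0542]
seated: hubtop h -.0177 v .0177, tilt45
[[205.32471078 227.0212344 ]] [[286.65438087 193.2083721 ]]
```

```bash
python3 - <<'E'
from padfit import *
o=-.0008*ey; Y=RY
plan([(seat(-.0016,.035),29.24,1,-.2),(seat(.030,.065)+o,Y,9,.06),(seat(.030,.010)+o,Y,4,.06),(seat(.030,.0065)+o,Y,3,.06),(seat(.030,.0065)+o,Y,3,.06)])
E
```

```text
now [0.555  0.2473 0.0514] yaw 29.22 tilt [ 0. -0. -1.] gap 0.0511 F [ 0.61 -0.36  0.66] clk 22.0 j [16. 26. -7. 57. -0. 77.]
max 3.87 0.175 20
[[-3.87, 0.08, -0.01, -0.0, -0.2], [-0.33, 0.01, -0.35, -0.175, 0.06], [-0.33, 0.07, -0.34, -0.175, 0.06], [-0.33, 0.13, -0.33, -0.174, 0.06], [-0.34, 0.18, -0.3, -0.175, 0.06], [-0.33, 0.23, -0.26, -0.174, 0.06], [-0.34, 0.28, -0.22, -0.175, 0.06], [-0.33, 0.31, -0.17, -0.174, 0.06], [-0.34, 0.33, -0.11, -0.175, 0.06], [-0.33, 0.35, -0.06, -0.174, 0.06]]
[[1.37, -0.0, 0.0, -0.0, 0.06], [1.38, -0.0, 0.0, -0.0, 0.06], [1.37, -0.0, 0.0, -0.0, 0.06], [1.38, -0.0, 0.0, -0.0, 0.06], [0.12, -0.0, 0.0, -0.0, 0.06], [0.11, -0.0, 0.0, -0.0, 0.06], [0.12, -0.0, 0.0, -0.0, 0.06], [-0.0, -0.0, 0.0, -0.0, 0.06], [-0.0, -0.0, 0.0, -0.0, 0.06], [-0.0, -0.0, 0.0, -0.0, 0.06]]
```

Request:
{"fn": "servo_tool", "kwargs": {"moves": [[-3.87,0.08,0,0,-0.2],[-0.33,0.01,-0.35,-0.175,-0.2],[-0.33,0.07,-0.34,-0.175,0.06],[-0.33,0.13,-0.33,-0.174,0.06],[-0.34,0.18,-0.3,-0.175,0.06],[-0.33,0.23,-0.26,-0.174,0.06],[-0.34,0.28,-0.22,-0.175,0.06],[-0.33,0.31,-0.17,-0.174,0.06],[-0.34,0.33,-0.11,-0.175,0.06],[-0.33,0.35,-0.06,-0.174,0.06]]}}

```text
clock: 23.25
tcp_pos: [0.5408, 0.2757, 0.1202]
orientation: [0.684, -0.18, 0.684, 0.18]
wrist_force: [0.5, -0.4, 0.7]
finger_gap: 0.0402
```

```bash
python3 - <<'E'
from padfit import *
o=-.0*ey; Y=RY
plan([(seat(.030,.010)+o,Y,4,.06),(seat(.030,.0065)+o,Y,3,.06),(seat(.030,.0065)+o,Y,3,.06)])
T,S=snap(); crop(S,"s18",240,130,320,220,7); crop(T,"t18",160,180,240,250,8)
E
```

```text
now [0.5408 0.2757 0.1202] yaw 119.56 tilt [ 0. -0. -1.] gap 0.0402 F [ 0.46 -0.4   0.66] clk 23.25 j [ 19.  23.  -1.  65.  -0. -10.]
max 1.38 0.002 10
[[1.38, -0.0, -0.02, 0.001, 0.06], [1.38, -0.0, -0.02, 0.002, 0.06], [1.38, -0.0, -0.02, 0.001, 0.06], [1.37, -0.0, -0.01, 0.002, 0.06], [0.12, -0.0, -0.0, -0.0, 0.06], [0.12, -0.0, -0.0, -0.0, 0.06], [0.11, -0.0, -0.0, -0.0, 0.06], [0.0, -0.0, -0.0, -0.0, 0.06], [0.0, -0.0, -0.0, -0.0, 0.06], [0.0, -0.0, -0.0, -0.0, 0.06]]
```

View pics/s18.png

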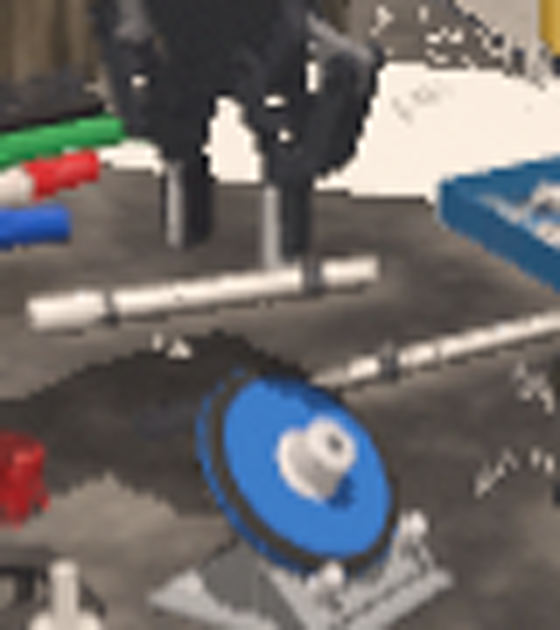

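View pics/t18.png

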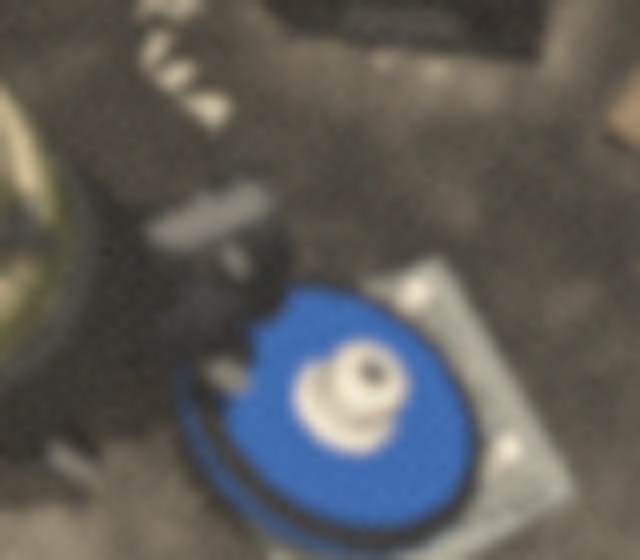

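Request:
{"fn": "servo_tool", "kwargs": {"moves": [[1.38,0,-0.02,0.001,0.06],[1.38,0,-0.02,0.002,0.06],[1.38,0,-0.02,0.001,0.06],[1.37,0,-0.01,0.002,0.06],[0.12,0,0,0,0.06],[0.12,0,0,0,0.06],[0.11,0,0,0,0.06],[0,0,0,0,0.06],[0,0,0,0,0.06],[0,0,0,0,0.06]], "grip_force": 30}}

```text
clock: 24.6
tcp_pos: [0.5403, 0.2753, 0.0616]
orientation: [0.685, -0.176, 0.685, 0.176]
wrist_force: [-0.1, 0.3, 0.1]
finger_gap: 0.04
```

```bash
python3 - <<'E'
from padfit import *
plan([])if 0 else 0
s,t,_=st(); d=t-SEAT; print(t,"h",d@ex,"y",d@ey,"v",d[2],s["finger_gap"],s["wrist_force"])
T,S=snap(); crop(S,"s19",250,140,310,220,8)
for hh in (.010,.030,.050): print(((proj(S,seat(hh,.0255))[0]-[250,140])*8).round())
E
```

```text
[0.54032066 0.27529521 0.06162901] h 0.02989629248728165 y -0.00013362031166338015 v 0.00654913265593271 0.04000301230454918 [-0.130561    0.34452947  0.07594981]
[233. 388.]
[190. 375.]
[147. 363.]
```

View pics/s19.png

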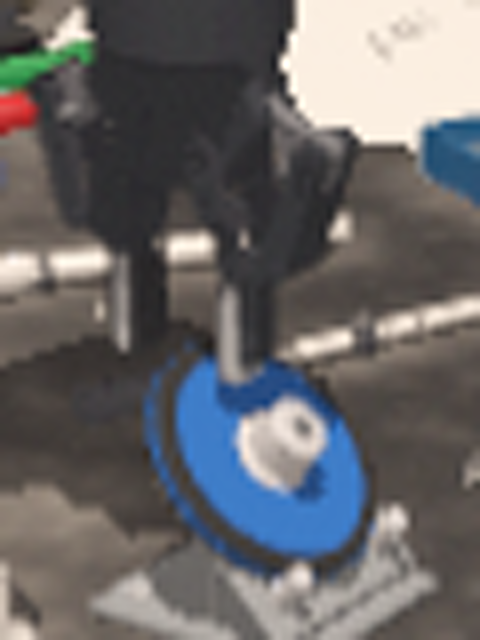

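Request:
{"fn": "servo_tool", "kwargs": {"moves": [[0.1,0,0,0,0.5],[0,0,0,0,0.5],[-0.45,-0.65,0,0,0.7],[-0.45,-0.65,0,0,0.9],[-0.45,-0.65,0,0,1],[-0.35,-0.7,0,0,1],[-0.35,-0.7,0,0,1],[-0.35,-0.7,0,0,1],[-0.1,-0.6,0,0,1],[0,0,0,0,1]], "grip_force": 30}}

```text
clock: 25.95
tcp_pos: [0.5647, 0.236, 0.0904]
orientation: [0.687, -0.176, 0.682, 0.177]
wrist_force: [-5.6, 2.5, 20.2]
finger_gap: 0.009
```

```bash
python3 - <<'E'
from padfit import *
s,t,_=st(); d=t-SEAT; print(t,"h",d@ex,"y",d@ey,"v",d[2],s["finger_gap"],s["wrist_force"])
T,S=snap(); crop(S,"s20",250,140,320,220,8)
E
```

```text
[0.56472071 0.23597018 0.09038933] h -0.016336638321810894 y -0.0022161156901083588 v 0.03530945500031058 0.009003338700692127 [-5.62112174  2.48123721 20.21616912]
```

View pics/s20.png

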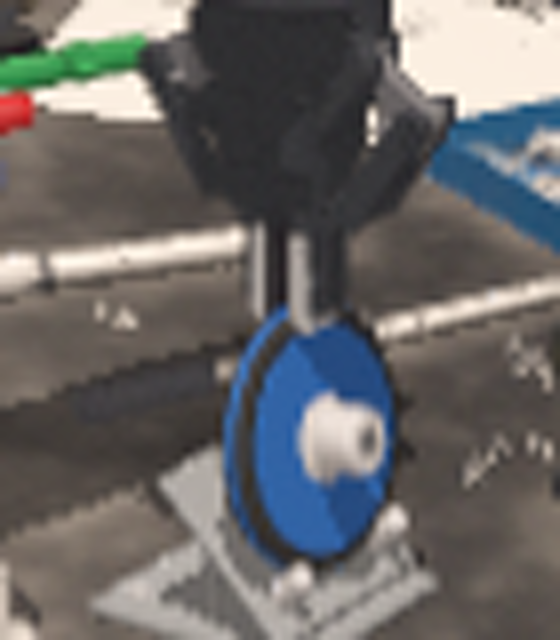

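Request:
{"fn": "servo_tool", "kwargs": {"moves": [[0,0,0,0,1],[-1.0,0,0,0,1],[-2.0,0,0,0,1],[-3.0,0,0,0,1],[-3.0,0,0,0,1],[-2.0,0,0,0,1],[-1.0,0,0,0,1],[0,0,0,0,1],[0,0,0,0,1],[0,0,0,0,1]], "grip_force": 70}}

```text
clock: 27.3
tcp_pos: [0.5621, 0.2344, 0.2043]
orientation: [0.684, -0.176, 0.685, 0.176]
wrist_force: [0.1, -0.1, -0.8]
finger_gap: 0.0065
```

```bash
python3 - <<'E'
from padfit import *
s,t,Rm=st(); print(t,yaw_of(Rm),s["finger_gap"],s["wrist_force"],s["clock"])
T,S=snap(); crop(S,"s21",240,90,330,200,7); crop(T,"t21",170,190,260,260,8)
E
```

```text
[0.5621136  0.23435864 0.20428724] 118.88715837061527 0.006468871886955032 [ 0.13220822 -0.14344991 -0.75071666] 27.3
```

View pics/s21.png

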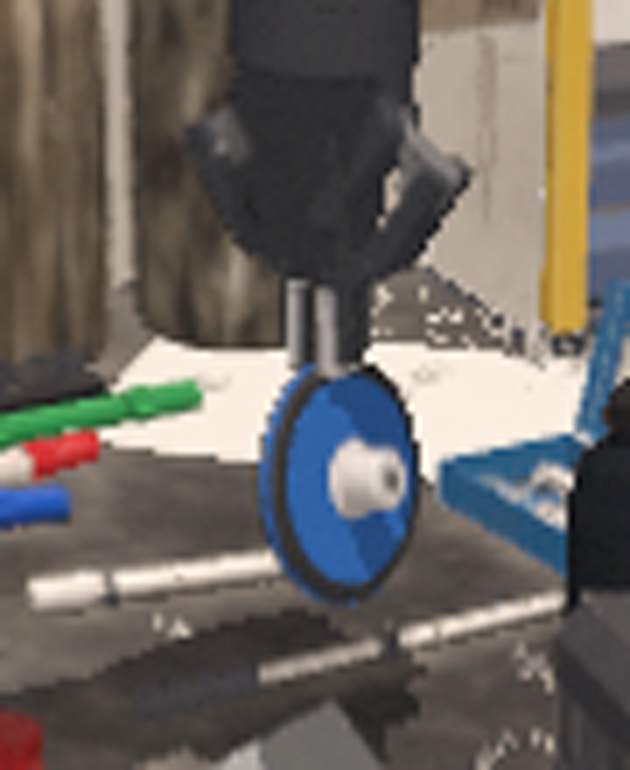

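View pics/t21.png

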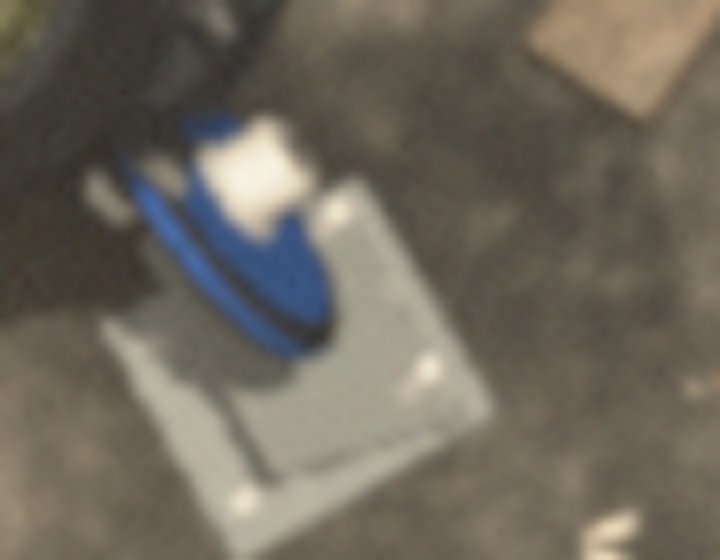

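```bash
python3 - <<'E'
from padfit import *
T,S=snap()
s,t,Rm=st()
X,e=tri([(T,(206.0,213.6)),(S,(295.6,158.1))]); print(X,e)
n=-Rm[:,1]
# fit using blue mask in S: silhouette disc (r=50, thickness 10)
b=blue(S,(270,135,305,180)); P=cv2.convexHull(cv2.findNonZero(b))[:,0].astype(float); print(P.min(0),P.max(0))
def f(q):
    c=t+Rm[:,1]*q[0]+Rm[:,2]*q[1]+np.array([0,0,q[2]])
    th=q[3]; nn=n*np.cos(th)+np.array([0,0,np.sin(th)])
    o=np.r_[proj(S,circ(c-.005*nn,nn,.05)),proj(S,circ(c+.005*nn,nn,.042))]
    H=cv2.convexHull(o.astype(np.float32))[:,0]
    Hc=H.reshape(-1,1,2).astype(np.float32)
    r=[cv2.pointPolygonTest(Hc,(float(p[0]),float(p[1])),True) for p in P if p[1]>146]
    r+=list((proj(S,c+.025*nn)[0]-(295.6,158.1))*2)+list((proj(T,c+.025*nn)[0]-(206.0,213.6))*.7)
    return r
r=least_squares(f,[0,0,-.02,0],diff_step=1e-3,x_scale=[.01,.01,.01,.1],loss="soft_l1");print(r.x,"tilt deg",np.degrees(r.x[3]),r.cost)
r2=np.array(f(r.x));print(r2.round(1))
E
```

```text
[0.5715828  0.20237156 0.19116776] [np.float64(2.2914286587190853), np.float64(1.7886372678479219)]
[277. 141.] [304. 173.]
[-0.01071561  0.00050719 -0.01856836  0.16582207] tilt deg 9.50090472255332 12.970030312312872
[-4.8 -0.   1.1  0.6  0.6  0.3 -0.1  0.   0.4  0.4  1.1 -4.5  1.5 -0.2
  0.2 -4. ]
```

```bash
cat > ov.py <<'E'
from padfit import *
def model(t,Rm,q,sgn=-1):
    n=sgn*Rm[:,1]; c=t+Rm[:,1]*q[0]+Rm[:,2]*q[1]+np.array([0,0,q[2]]); nn=n*np.cos(q[3])+np.array([0,0,np.sin(q[3])])
    return c,nn
def draw(p,c,nn,box,k,name):
    u0,v0,u1,v1=box; im=cv2.resize(p["pixels"][v0:v1,u0:u1],None,fx=k,fy=k,interpolation=cv2.INTER_CUBIC)
    for cc,r,col in ((c-.005*nn,.05,(0,255,255)),(c+.005*nn,.05,(0,255,0)),(c+.025*nn,.012,(255,0,255))):
        o=((proj(p,circ(cc,nn,r))-[u0,v0]+.5)*k).astype(np.int32); cv2.polylines(im,[o],True,col,1)
    cv2.imwrite(f"pics/{name}.png",im); return im
E
python3 - <<'E'
from ov import *
T,S=snap(); s,t,Rm=st()
ims=[]
for q in ([-.0107,.0005,-.0186,.166],[-.001,.0,-.019,0]):
    c,nn=model(t,Rm,q); ims.append(np.hstack([draw(S,c,nn,(260,125,320,185),6,"x"),draw(T,c,nn,(170,195,230,255),6,"x")]))
cv2.imwrite("pics/ov1.png",np.vstack(ims)[:, :])
E
```

```text
(no output)
```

View pics/ov1.png

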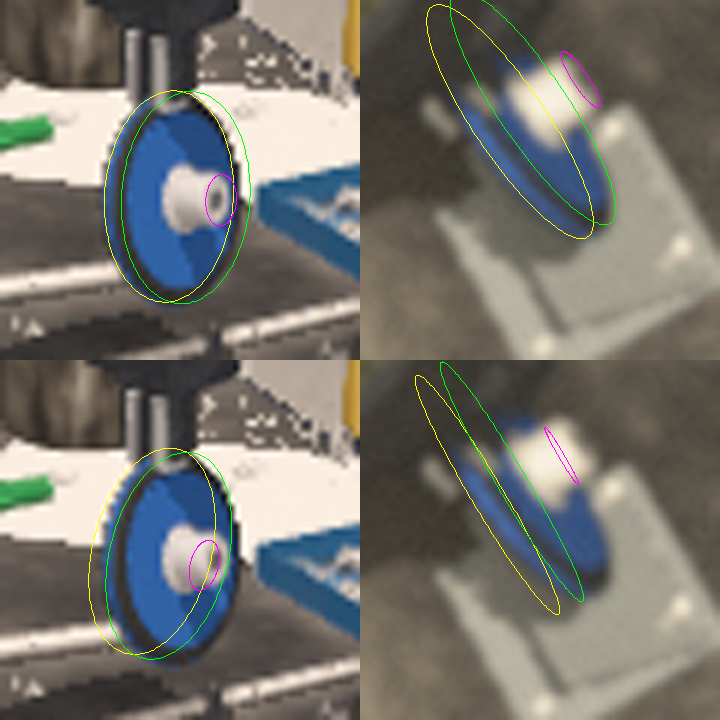

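```bash
cat > fit2.py <<'E'
from ov import *
T,S=snap(); s,t,Rm=st()
fT=lambda x,y:np.array([170+(x+.5)/6-.5,195+(y+.5)/6-.5]); fS=lambda x,y:np.array([260+(x+.5)/6-.5,125+(y+.5)/6-.5])
yT=[fT(*p) for p in ((105,112),(130,152),(165,192),(195,222),(220,238))]; gT=[fT(*p) for p in ((249,200),(246,180),(236,222))]
yS=[fS(*p) for p in ((104,190),(104,220),(112,250),(130,280),(165,300),(112,145),(130,112))]; gS=[fS(*p) for p in ((238,180),(238,205),(230,245),(215,280),(195,297))]
hS=fS(215,198)
def un(q):
    n=np.array([np.cos(q[3])*np.cos(q[4]),np.cos(q[3])*np.sin(q[4]),np.sin(q[3])]); return q[:3],n
def f(q):
    c,n=un(q); r=[]
    for p,pts,k in ((T,yT,-.005),(T,gT,.005),(S,yS,-.005),(S,gS,.005)):
        o=proj(p,circ(c+k*n,n,.05,360)); r+=[np.min(np.hypot(*(o-x).T)) for x in pts]
    r+=list(proj(S,c+.025*n)[0]-hS); return r
az=np.arctan2(-Rm[1,1],-Rm[0,1])
r=least_squares(f,[*(t-[0,0,.02]-.01*Rm[:,1]),.16,az],x_scale=[.01,.01,.01,.1,.1],loss="soft_l1",diff_step=1e-4); c,n=un(r.x)
d=c-t; print("cost",r.cost,"tilt",np.degrees(r.x[3]),"az-tool",np.degrees(r.x[4]-az),"off tool y,z, up",d@Rm[:,1],d@Rm[:,2],d[2]); print(np.round(f(r.x),1))
cv2.imwrite("pics/ov2.png",np.hstack([draw(S,c,n,(260,125,320,185),6,"x"),draw(T,c,n,(170,195,230,255),6,"x")]))
E
python3 fit2.py
```

```text
cost 1.0655367042001473 tilt 7.463712201870123 az-tool 3.3586879536712875 off tool y,z, up -0.009219166041570285 -0.0011753535949045784 -0.017416757474121358
[0.4 0.1 0.2 0.1 0.2 0.6 0.2 0.2 0.1 0.2 0.2 0.7 0.3 0.3 0.1 0.4 0.2 0.1
 0.5 0.3 0.5 0.1]
```

View pics/ov2.png

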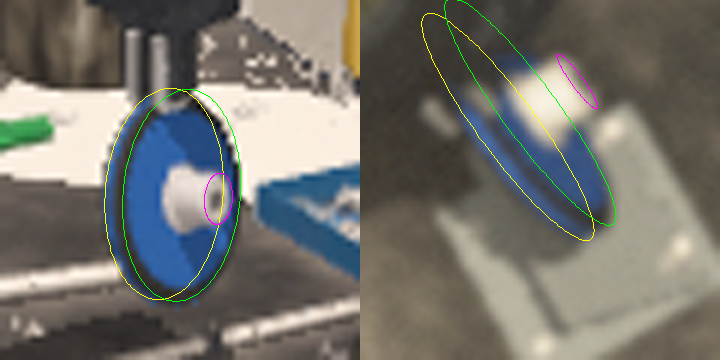

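```bash
python3 - <<'E'
from plan import *
plan([((.4857,-.164,.205),89,10,1)])
E
```

```text
now [0.5627 0.2346 0.2054] yaw 118.89 tilt [-0. -0. -1.] gap 0.0069 F [ 0.06 -0.08 -0.62] clk 27.7 j [ 15.  22.   8.  77.  -0. -14.]
max 4.06 0.053 10
[[0.0, -3.12, -2.6, 0.052, 1], [0.0, -3.25, -2.43, 0.052, 1], [0.01, -3.37, -2.26, 0.052, 1], [0.0, -3.48, -2.08, 0.052, 1], [0.01, -3.59, -1.9, 0.052, 1], [0.0, -3.68, -1.71, 0.052, 1], [0.01, -3.77, -1.52, 0.052, 1], [0.0, -3.84, -1.32, 0.053, 1], [0.01, -3.9, -1.12, 0.052, 1], [0.0, -3.96, -0.91, 0.053, 1]]
```

Request:
{"fn": "servo_tool", "kwargs": {"moves": [[0.0,-3.12,-2.6,0.052,1],[0.0,-3.25,-2.43,0.052,1],[0.01,-3.37,-2.26,0.052,1],[0.0,-3.48,-2.08,0.052,1],[0.01,-3.59,-1.9,0.052,1],[0.0,-3.68,-1.71,0.052,1],[0.01,-3.77,-1.52,0.052,1],[0.0,-3.84,-1.32,0.053,1],[0.01,-3.9,-1.12,0.052,1],[0.0,-3.96,-0.91,0.053,1]], "grip_force": 45}}

```text
clock: 28.95
tcp_pos: [0.4854, -0.1653, 0.2053]
orientation: [0.707, 0.007, 0.707, -0.007]
wrist_force: [0.8, 0.2, -1.1]
finger_gap: 0.0067
```

```bash
python3 - <<'E'
from plan import *
plan([((.4857,-.164,.16),89,10,1)])
T,S=snap(); crop(S,"s22",270,160,420,330,4.5); crop(T,"t22",330,200,450,300,6)
E
```

```text
now [ 0.4854 -0.1653  0.2053] yaw 88.88 tilt [ 0.001 -0.    -1.   ] gap 0.0067 F [ 0.78  0.22 -1.07] clk 28.95 j [-28.  11.  -6.  73.  -0. -27.]
max 0.46 0.001 10
[[0.45, 0.01, 0.0, -0.0, 1], [0.45, 0.01, 0.0, -0.0, 1], [0.45, 0.01, 0.0, -0.0, 1], [0.45, 0.02, 0.0, -0.0, 1], [0.46, 0.01, 0.0, -0.0, 1], [0.45, 0.02, 0.01, -0.0, 1], [0.46, 0.01, 0.0, -0.001, 1], [0.45, 0.02, 0.01, -0.0, 1], [0.46, 0.01, 0.0, -0.001, 1], [0.45, 0.02, 0.01, -0.0, 1]]
```

View pics/s22.png

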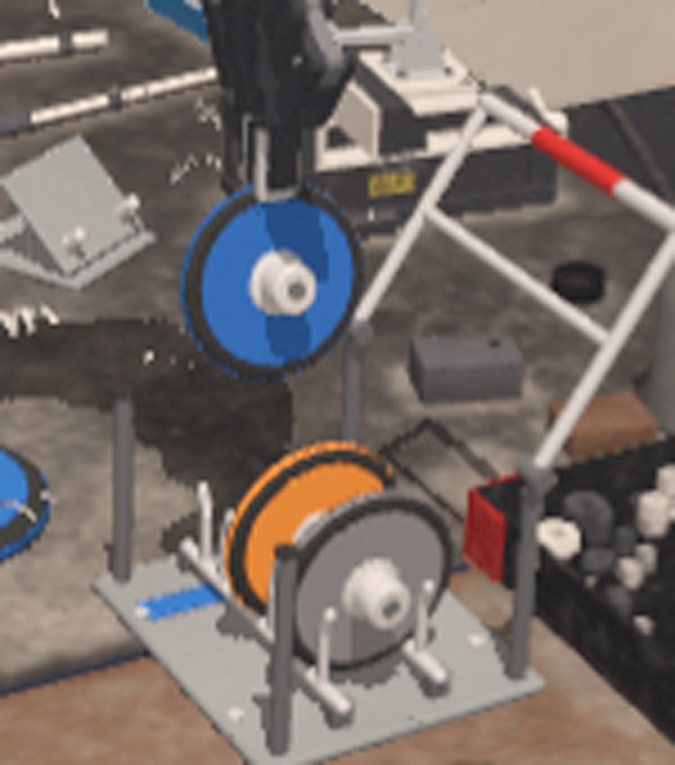

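View pics/t22.png

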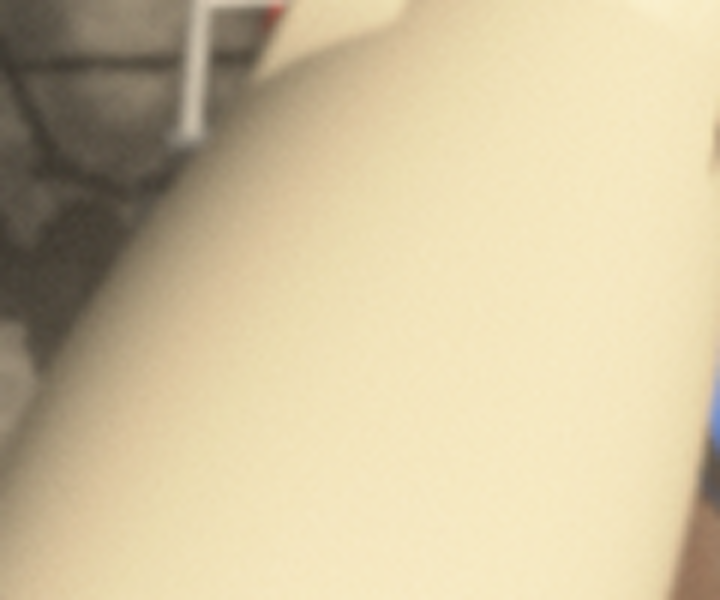

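```bash
cat > ov3.py <<'E'
from ov import *
import sys
def disc_from_tool(t,Rm,oy,oz,up,tilt,daz):
    c=t+Rm[:,1]*oy+Rm[:,2]*oz+np.array([0,0,up]); az=np.arctan2(-Rm[1,1],-Rm[0,1])+np.radians(daz); a=np.radians(tilt)
    return c,np.array([np.cos(a)*np.cos(az),np.cos(a)*np.sin(az),np.sin(a)])
yr=np.radians(1.1); RXv=np.array([np.cos(yr),np.sin(yr),0]); RYv=np.array([-RXv[1],RXv[0],0])
STR=np.array([.4846,-.1765,.008])
def slotpad(k): # k slots towards -y
    return STR+np.array([0,0,.058])-RYv*.05*k, -RYv
E
python3 - <<'E'
from ov3 import *
S=optics.read_camera("side"); s,t,Rm=st()
u0,v0,k=290,160,6; im=cv2.resize(S["pixels"][v0:v0+125,u0:u0+110],None,fx=k,fy=k,interpolation=cv2.INTER_CUBIC)
def dr(c,n,cols):
    for off,r,col in ((-.005,.05,cols[0]),(.005,.05,cols[1]),(.025,.012,cols[2])):
        o=((proj(S,circ(c+off*n,n,r))-[u0,v0]+.5)*k).astype(np.int32); cv2.polylines(im,[o],True,col,1)
dr(*disc_from_tool(t,Rm,-.0092,-.0012,-.0174,7.46,3.36),[(0,255,255),(0,255,0),(255,0,255)])
for kk in (1,2): dr(*slotpad(kk),[(0,255,255),(0,255,0),(255,0,255)])
cv2.imwrite("pics/ov4.png",im)
E
```

```text
(no output)
```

View pics/ov4.png

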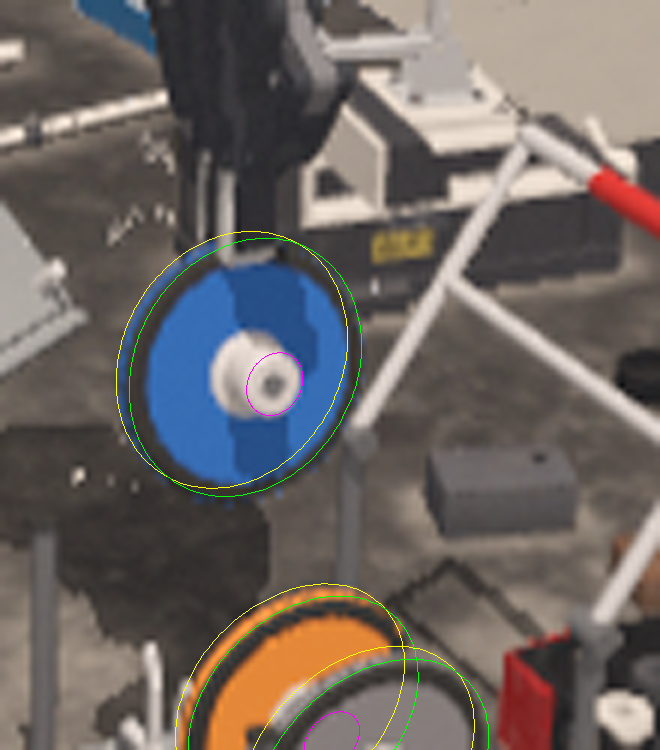

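Request:
{"fn": "servo_tool", "kwargs": {"moves": [[0.8,0.05,0.01,0,1],[0.8,0.05,0.01,0,1],[0.8,0.05,0,0,1],[0.8,0.05,0,0,1],[0.8,0.05,0,0,1],[0.8,0.05,0,0,1],[0.8,0,0,0,1],[0.8,0,0,0,1],[0.6,0,0,0,1],[0,0,0,0,1]]}}

```text
clock: 30.35
tcp_pos: [0.4856, -0.1609, 0.1345]
orientation: [0.707, 0.006, 0.707, -0.006]
wrist_force: [0.5, 0.1, -1.6]
finger_gap: 0.0069
```

```bash
cat > look.py <<'E'
from ov3 import *
def run(name,u0=290,v0=180,w=120,h=130,k=5.5,off=(-.0092,-.0012,-.0174,7.46,3.36)):
    S=optics.read_camera("side"); s,t,Rm=st(); print(t,yaw_of(Rm),s["finger_gap"],s["wrist_force"],s["clock"])
    im=cv2.resize(S["pixels"][v0:v0+h,u0:u0+w],None,fx=k,fy=k,interpolation=cv2.INTER_CUBIC); im0=im.copy()
    def dr(c,n,cols):
        for o_,r,col in ((-.005,.05,cols[0]),(.005,.05,cols[1]),(.025,.012,cols[2])):
            o=((proj(S,circ(c+o_*n,n,r))-[u0,v0]+.5)*k).astype(np.int32); cv2.polylines(im,[o],True,col,1)
    if off is not None: dr(*disc_from_tool(t,Rm,*off),[(0,255,255),(0,255,0),(255,0,255)])
    dr(*slotpad(0),[(255,255,0)]*3)
    cv2.imwrite(f"pics/{name}.png",im)
E
python3 -c "
from look import *
run('k1')"
```

```text
[ 0.48583377 -0.16104034  0.13495293] 88.97643308104628 0.006840948241271475 [-0.55392998  0.51338001 -1.5279594 ] 30.4
```

View pics/k1.png

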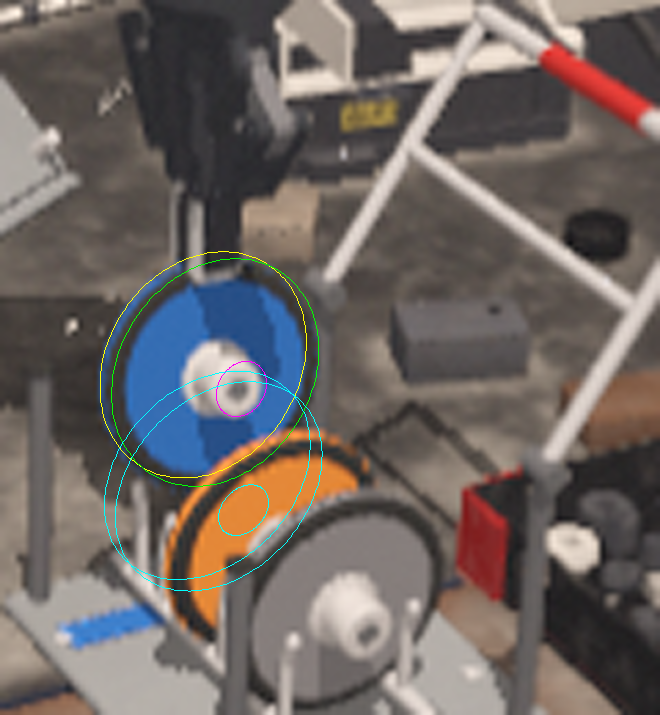

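Request:
{"fn": "servo_tool", "kwargs": {"moves": [[0.4,0,0,0,1],[0.4,0,0,0,1],[0.4,0,0,0,1],[0.4,-0.05,0,0,1],[0.4,-0.05,0,0,1],[0.4,-0.05,0,0,1],[0.4,-0.05,0,0,1],[0.4,0,0,0,1],[0.4,0,0,0,1],[0,0,0,0,1]]}}

```text
clock: 31.65
tcp_pos: [0.4856, -0.1629, 0.0986]
orientation: [0.707, 0.006, 0.707, -0.006]
wrist_force: [-0.4, 0.4, -1.6]
finger_gap: 0.0066
```

```bash
python3 -c "
from look import *
run('k2')"
```

```text
[ 0.48575766 -0.16295711  0.09880999] 88.97929632611084 0.006967841999152875 [-0.14878983  2.50897598 -1.33833068] 31.7
```

View pics/k2.png

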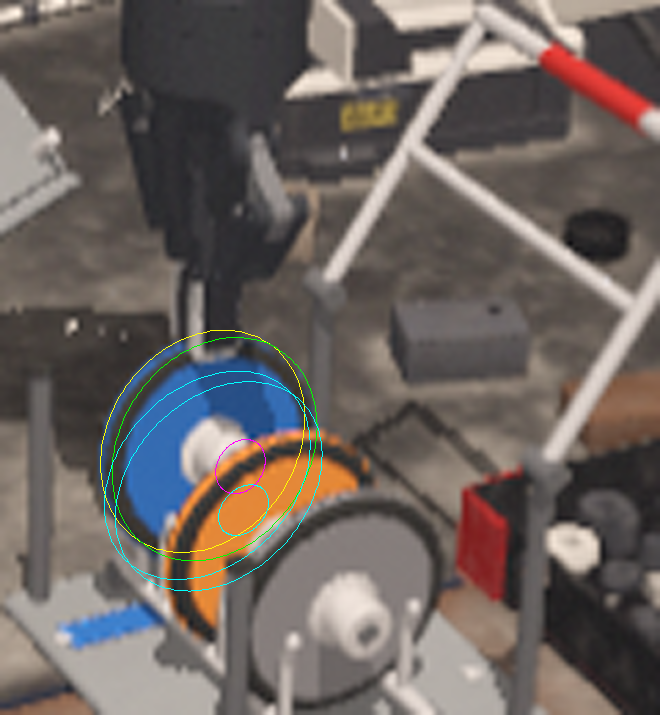

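Request:
{"fn": "servo_tool", "kwargs": {"moves": [[0.25,0,0,0,1],[0.25,0,0,0,1],[0.25,0,0,0,1],[0.2,0,0,0,1],[0.2,0,0,0,1],[0.15,0,0,0,1],[0.1,0,0,0,1],[0.1,0,0,0,1],[0,0,0,0,1],[0,0,0,0,1]]}}

```text
clock: 32.95
tcp_pos: [0.4859, -0.163, 0.084]
orientation: [0.707, 0.006, 0.707, -0.006]
wrist_force: [0.8, 1.2, -1.7]
finger_gap: 0.0068
```

```bash
python3 -c "
from look import *
run('k3',off=None)"
```

```text
[ 0.48593099 -0.16305622  0.08404961] 88.97834617141365 0.006878517124739362 [-0.17871942  0.35811494 -0.87958062] 33.0
```

View pics/k3.png

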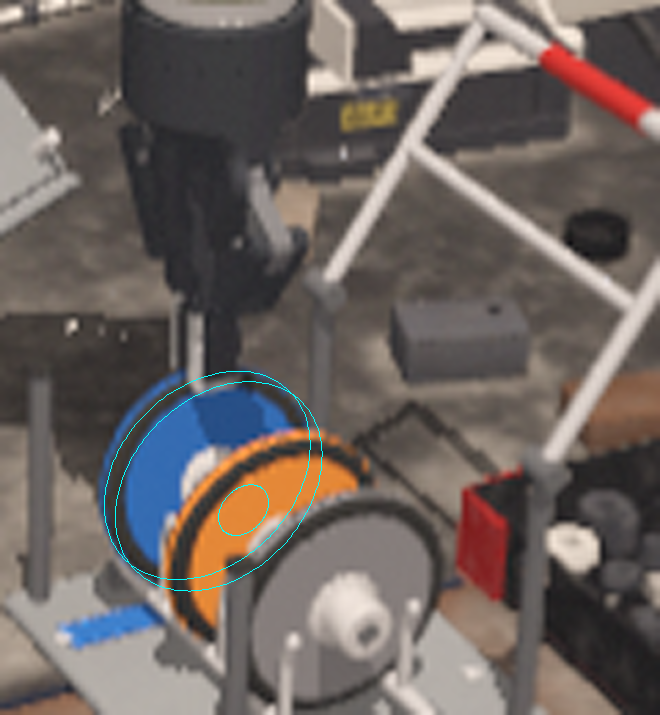

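Request:
{"fn": "servo_tool", "kwargs": {"moves": [[0.1,0,0,0,1],[0.1,0,0,0,1],[0.1,0,0,0,1],[0,0,0,0,1],[0,0,0,0,1],[0,0,0,0,1],[0,0,0,0,1],[0,0,0,0,1],[0,0,0,0,1],[0,0,0,0,1]]}}

```text
clock: 34.25
tcp_pos: [0.4866, -0.1632, 0.0831]
orientation: [0.708, 0.006, 0.706, -0.007]
wrist_force: [-3.2, 3.4, 12.6]
finger_gap: 0.0071
```

Request:
{"fn": "servo_tool", "kwargs": {"moves": [[-0.06,0,0,0,1],[0,-0.2,0,0,1],[0,-0.2,0,0,1],[0,-0.2,0,0,1],[0,-0.1,0,0,1],[0,0,0,0,0.8],[0,0,0,0,0.6],[0,0,0,0,0.5],[0,0,0,0,0.45],[0,0,0,0,0.4]]}}

```text
clock: 35.5
tcp_pos: [0.4857, -0.1701, 0.0814]
orientation: [0.707, 0.006, 0.707, -0.006]
wrist_force: [0.1, -0.6, -0.6]
finger_gap: 0.0255
```

```bash
python3 -c "
from look import *
run('k4',off=None)"
```

```text
[ 0.48566793 -0.17006083  0.08142884] 88.97501821714103 0.025395142272185665 [-0.3212858   0.10974181  0.24072545] 35.55
```

View pics/k4.png

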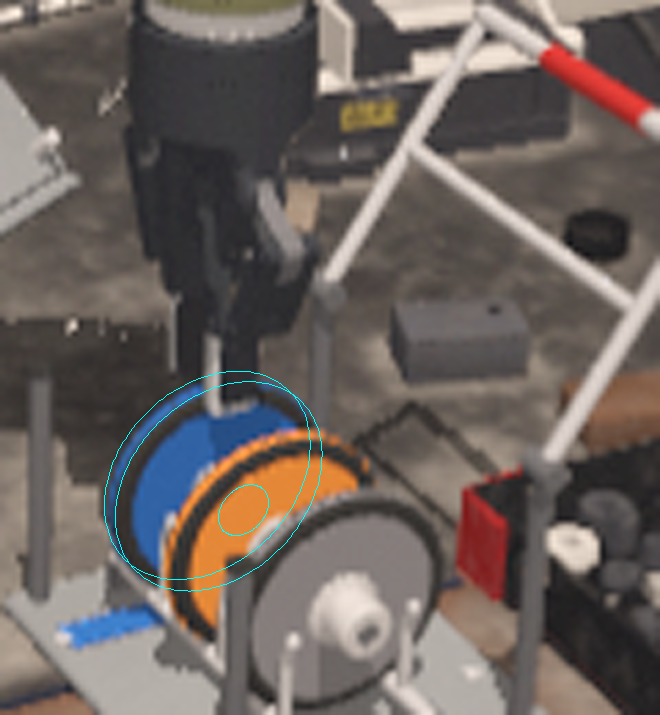

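```bash
python3 - <<'E'
from plan import *
plan([((.4857,-.170,.12),89,2,.4),((.4857,-.170,.255),89,4,.4),((.630,-.2235,.255),1.1,10,-.4),((.630,-.2235,.235),1.1,2,-.4),((.630,-.2235,.235),1.1,2,-.4)])
E
```

```text
now [ 0.4857 -0.1701  0.0814] yaw 88.98 tilt [-0.  0. -1.] gap 0.0254 F [-0.32  0.11  0.24] clk 35.55 j [-28.  15. -19.  56.  -0. -27.]
max 3.38 0.154 20
[[-1.93, 0.0, 0.0, -0.0, 0.4], [-1.93, 0.01, 0.0, -0.0, 0.4], [-3.37, -0.0, 0.0, -0.0, 0.4], [-3.38, -0.0, 0.0, -0.0, 0.4], [-3.37, -0.0, 0.0, -0.0, 0.4], [-3.38, -0.0, 0.0, -0.0, 0.4], [0.0, -0.51, 1.45, 0.153, -0.4], [0.0, -0.28, 1.51, 0.153, -0.4], [0.0, -0.05, 1.54, 0.153, -0.4], [0.0, 0.19, 1.53, 0.154, -0.4]]
[[0.0, 0.42, 1.48, 0.153, -0.4], [0.0, 0.64, 1.4, 0.154, -0.4], [0.0, 0.85, 1.29, 0.153, -0.4], [0.0, 1.03, 1.14, 0.154, -0.4], [0.0, 1.2, 0.97, 0.153, -0.4], [0.0, 1.33, 0.78, 0.154, -0.4], [1.0, -0.0, -0.0, -0.0, -0.4], [1.0, -0.0, -0.0, -0.0, -0.4], [0.0, -0.0, -0.0, -0.0, -0.4], [0.0, -0.0, -0.0, -0.0, -0.4]]
```

Request:
{"fn": "servo_tool", "kwargs": {"moves": [[-1.0,0,0,0,0.4],[-2.8,0,0,0,0.4],[-3.37,0,0,0,0.4],[-3.38,0,0,0,0.4],[-3.37,0,0,0,0.4],[-3.38,0,0,0,0.4],[0,-0.51,1.45,0.153,-0.4],[0,-0.28,1.51,0.153,-0.4],[0,-0.05,1.54,0.153,-0.4],[0,0.19,1.53,0.154,-0.4]]}}

```text
clock: 36.8
tcp_pos: [0.544, -0.1916, 0.2555]
orientation: [0.672, 0.221, 0.671, -0.221]
wrist_force: [0.6, -0.3, -1.0]
finger_gap: 0.06
```

```bash
python3 - <<'E'
from plan import *
plan([((.630,-.2235,.255),1.1,6,-.4),((.630,-.2235,.24),1.1,2,-.4),((.630,-.2235,.24),1.1,2,-.4)])
S=optics.read_camera("side"); crop(S,"s30",280,130,450,330,3.5)
E
```

```text
now [ 0.544  -0.1916  0.2555] yaw 53.57 tilt [ 0.001 -0.    -1.   ] gap 0.06 F [ 0.64 -0.26 -0.95] clk 36.8 j [-27.  18.   9.  82.  -0.   9.]
max 1.53 0.153 10
[[0.01, 0.42, 1.47, 0.153, -0.4], [0.01, 0.64, 1.39, 0.153, -0.4], [0.01, 0.85, 1.27, 0.152, -0.4], [0.01, 1.03, 1.13, 0.153, -0.4], [0.0, 1.19, 0.96, 0.152, -0.4], [0.01, 1.32, 0.77, 0.153, -0.4], [0.75, 0.0, -0.0, -0.0, -0.4], [0.75, 0.0, -0.0, -0.0, -0.4], [-0.0, 0.0, -0.0, -0.0, -0.4], [-0.0, 0.0, -0.0, -0.0, -0.4]]
```

View pics/s30.png

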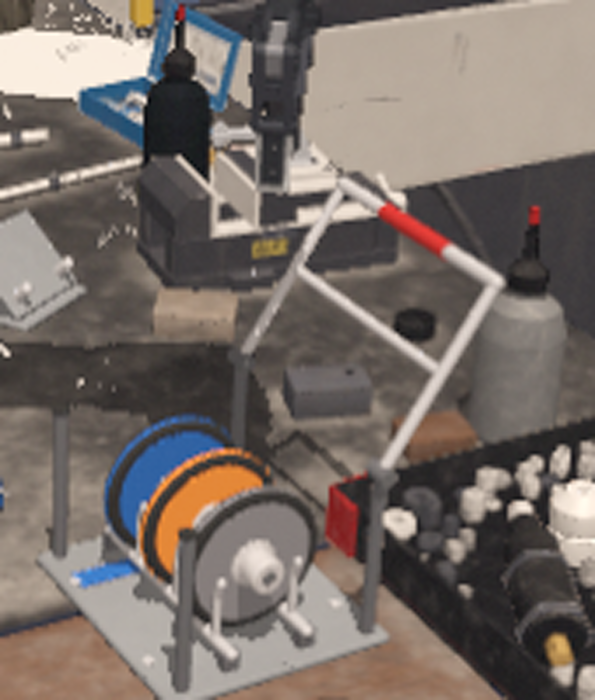

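The blue pad now stands in its slot, parallel to the other two, at (170,470) in the crop. The keeper is still open and untouched. Next I'll go to the bar.

Request:
{"fn": "servo_tool", "kwargs": {"moves": [[0.01,0.42,1.47,0.153,-0.4],[0.01,0.64,1.39,0.153,-0.4],[0.01,0.85,1.27,0.152,-0.4],[0.01,1.03,1.13,0.153,-0.4],[0,1.19,0.96,0.152,-0.4],[0.01,1.32,0.77,0.153,-0.4],[0.4,0,0,0,-0.4],[0,0,0,0,-0.4],[0,0,0,0,-0.4],[0,0,0,0,-0.4]]}}

```text
clock: 38.1
tcp_pos: [0.6293, -0.2228, 0.2507]
orientation: [0.506, 0.494, 0.506, -0.494]
wrist_force: [-0.4, -0.2, 0.2]
finger_gap: 0.0596
```

```bash
python3 - <<'E'
from plan import *
plan([((.630,-.2235,.206),1.1,5,-.4),((.630,-.2235,.206),1.1,5,1)])
S=optics.read_camera("side"); crop(S,"s31",340,110,440,250,5)
s,t,Rm=st()
for g in (-.03,.03): print(((proj(S,t+Rm[:,1]*g+[0,0,.024])[0]-[340,110])*5).round())
print(((proj(S,[.630,-.2235,.244])[0]-[340,110])*5).round())
E
```

```text
now [ 0.6293 -0.2228  0.2507] yaw 1.43 tilt [ 0. -0. -1.] gap 0.0596 F [-0.36 -0.2   0.16] clk 38.1 j [-26.  29.  25.  87.  -0.  62.]
max 0.9 0.002 10
[[0.89, 0.01, 0.02, 0.001, -0.4], [0.89, 0.01, 0.01, 0.001, -0.4], [0.9, 0.01, 0.01, 0.001, -0.4], [0.89, 0.02, 0.02, 0.001, -0.4], [0.9, 0.01, 0.01, 0.002, -0.4], [-0.0, 0.0, 0.0, -0.0, 1], [-0.0, 0.0, 0.0, -0.0, 1], [-0.0, 0.0, 0.0, -0.0, 1], [-0.0, 0.0, 0.0, -0.0, 1], [-0.0, 0.0, 0.0, -0.0, 1]]
[239. 371.]
[349. 348.]
[291. 423.]
```

View pics/s31.png

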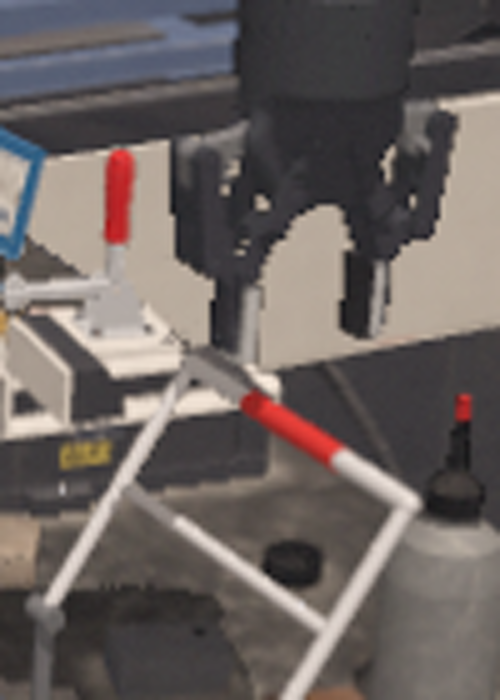

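Request:
{"fn": "servo_tool", "kwargs": {"moves": [[0.89,0.01,0.02,0.001,-0.4],[0.89,0.01,0.01,0.001,-0.4],[0.9,0.01,0.01,0.001,-0.4],[0.89,0.02,0.02,0.001,-0.4],[0.9,0.01,0.01,0.002,-0.4],[0,0,0,0,0.3],[0,0,0,0,0.5],[0,0,0,0,1],[0,0,0,0,1],[0,0,0,0,1]], "grip_force": 25}}

```text
clock: 39.4
tcp_pos: [0.6308, -0.2238, 0.2061]
orientation: [0.505, 0.496, 0.504, -0.495]
wrist_force: [2.1, 0.2, 2.0]
finger_gap: 0.0085
```

```bash
cat > arc.py <<'E'
from ov3 import *
HX=STR-RYv*.05; HX=np.array([HX[0],HX[1],0])+RXv*.072+np.array([0,0,.127])
def barpos(q): return HX-RXv*.137*np.cos(q)+np.array([0,0,.137*np.sin(q)])
if __name__=="__main__":
    s,t,Rm=st(); S=optics.read_camera("side"); crop(S,"s32",340,110,440,250,5)
    T=optics.read_camera("top"); crop(T,"t32",340,130,460,230,6)
    print(t,s["finger_gap"],s["wrist_force"])
    d=(t+[0,0,.038]-HX); print("q est",np.arctan2(d[2],-d@RXv),"r",np.hypot(d[2],d@RXv))
    for q in (2.0,2.05,2.1,2.15): print(q,barpos(q).round(4))
E
python3 arc.py
```

```text
[ 0.63079877 -0.22375906  0.20613201] 0.008536787850135282 [2.0509412  0.23315747 2.04212377]
q est 2.1297459564136423 r 0.13815790115601756
2.0 [ 0.6145 -0.224   0.2516]
2.05 [ 0.6207 -0.2239  0.2486]
2.1 [ 0.6267 -0.2238  0.2453]
2.15 [ 0.6325 -0.2237  0.2417]
```

View pics/s32.png

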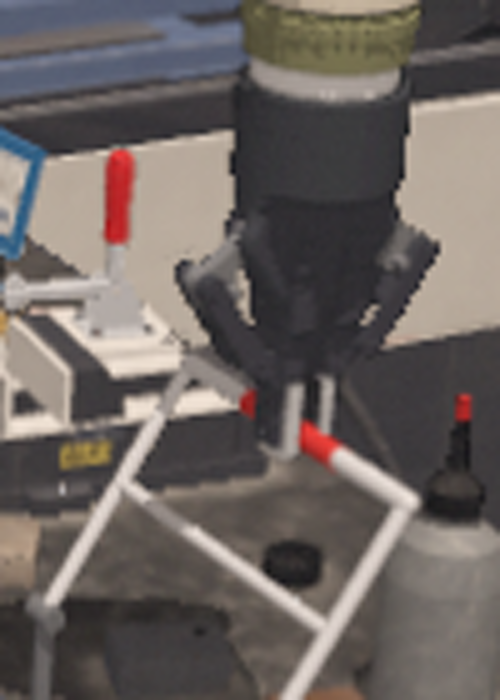

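```bash
python3 - <<'E'
from arc import *
s,t,Rm=st()
qs=np.linspace(2.13,1.05,11)[1:]
plan([(t+barpos(q)-barpos(2.13),1.1,1,1) for q in qs])
E
```

```text
now [ 0.6308 -0.2238  0.2061] yaw 1.04 tilt [ 0.001 -0.001 -1.   ] gap 0.0091 F [1.49 0.94 3.5 ] clk 39.5 j [-26.  29.  19.  80.   0.  63.]
max 1.48 0.001 10
[[-0.72, -1.29, 0.0, -0.001, 1], [-0.57, -1.37, 0.0, -0.0, 1], [-0.42, -1.42, 0.0, -0.0, 1], [-0.27, -1.45, 0.0, -0.0, 1], [-0.1, -1.47, 0.0, -0.0, 1], [0.05, -1.48, 0.0, -0.0, 1], [0.21, -1.47, 0.0, -0.0, 1], [0.36, -1.43, 0.0, -0.0, 1], [0.52, -1.38, 0.0, -0.0, 1], [0.67, -1.32, 0.0, -0.0, 1]]
```

Request:
{"fn": "servo_tool", "kwargs": {"moves": [[-0.72,-1.29,0,0,1],[-0.57,-1.37,0,0,1],[-0.42,-1.42,0,0,1],[-0.27,-1.45,0,0,1],[-0.1,-1.47,0,0,1],[0.05,-1.48,0,0,1],[0.21,-1.47,0,0,1],[0.36,-1.43,0,0,1],[0.52,-1.38,0,0,1],[0.67,-1.32,0,0,1]]}}

```text
clock: 40.75
tcp_pos: [0.4876, -0.2264, 0.2076]
orientation: [0.504, 0.495, 0.505, -0.496]
wrist_force: [3.0, -2.6, 0.6]
finger_gap: 0.009
```

```bash
python3 - <<'E'
from arc import *
s,t,Rm=st()
d=(t+[0,0,.038]-HX); q0=np.arctan2(d[2],-d@RXv); print("q est",q0,"r",np.hypot(d[2],d@RXv))
qs=np.linspace(q0,-.01,11)[1:]
plan([(barpos(q)-[0,0,.038],1.1,1,1) for q in qs])
S=optics.read_camera("side"); crop(S,"s33",290,110,440,330,3)
E
```

```text
q est 1.0381659304173008 r 0.13772282348489362
now [ 0.4876 -0.2264  0.2076] yaw 0.99 tilt [-0.002 -0.001 -1.   ] gap 0.009 F [ 3.03 -2.59  0.58] clk 40.75 j [-33.  14.  -3.  74.  -0.  56.]
max 1.44 0.002 10
[[0.85, -1.16, 0.01, -0.002, 1], [0.92, -1.11, -0.0, 0.0, 1], [1.02, -1.0, -0.0, 0.0, 1], [1.13, -0.9, -0.0, 0.0, 1], [1.21, -0.77, -0.0, 0.0, 1], [1.28, -0.63, -0.0, 0.0, 1], [1.35, -0.51, -0.0, 0.0, 1], [1.39, -0.35, -0.0, 0.0, 1], [1.42, -0.21, -0.0, 0.0, 1], [1.43, -0.07, -0.0, 0.0, 1]]
```

View pics/s33.png

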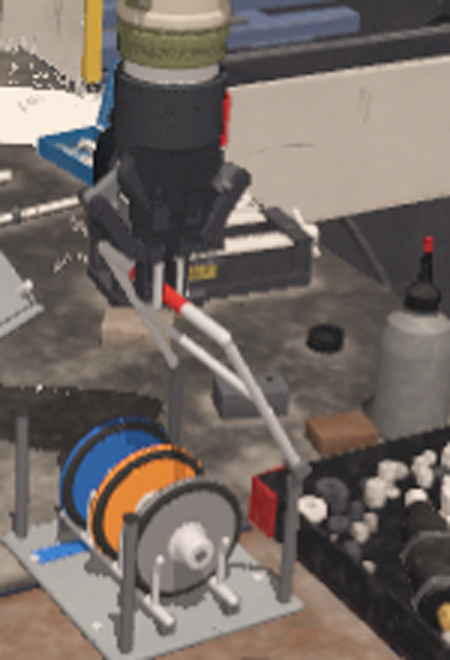

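Request:
{"fn": "servo_tool", "kwargs": {"moves": [[0.85,-1.16,0.01,0,1],[0.92,-1.11,0,0,1],[1.02,-1.0,0,0,1],[1.13,-0.9,0,0,1],[1.21,-0.77,0,0,1],[1.28,-0.63,0,0,1],[1.35,-0.51,0,0,1],[1.39,-0.35,0,0,1],[1.42,-0.21,0,0,1],[1.3,-0.07,0,0,1]]}}

```text
clock: 42.05
tcp_pos: [0.4204, -0.2275, 0.0881]
orientation: [0.503, 0.495, 0.505, -0.497]
wrist_force: [-4.0, -4.4, 2.5]
finger_gap: 0.0088
```

```bash
python3 - <<'E'
from arc import *
s,t,Rm=st()
d=(t+[0,0,.038]-HX); q0=np.arctan2(d[2],-d@RXv); print("q est",q0,"r",np.hypot(d[2],d@RXv),t,s["wrist_force"],s["finger_gap"])
S=optics.read_camera("side"); crop(S,"s34",290,170,440,330,4)
E
```

```text
q est -0.006886126689853301 r 0.1371610203773609 [ 0.4204103  -0.22754313  0.0880555 ] [-3.96809375 -4.44603919  2.53095676] 0.008777093912342798
```

View pics/s34.png

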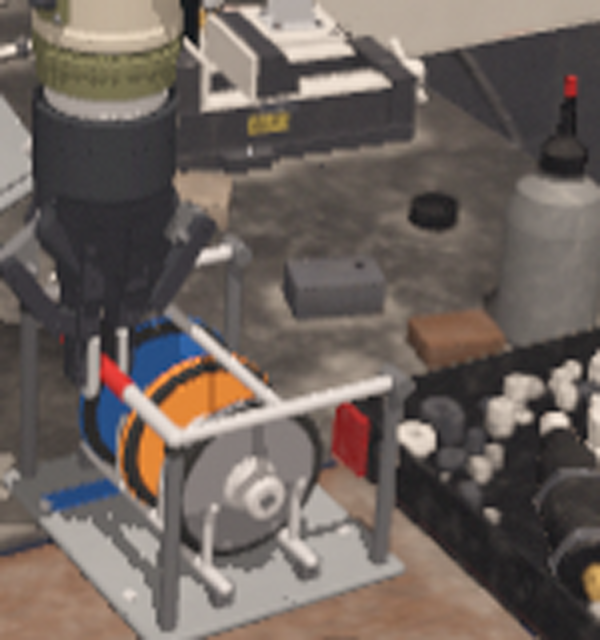

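Request:
{"fn": "servo_tool", "kwargs": {"moves": [[0.1,0,0,0,1],[0.1,0,0,0,1],[0.1,0,0,0,1],[0.1,0,0,0,1],[0,0,0,0,1],[0,0,0,0,1],[0,0,0,0,1],[0,0,0,0,1],[0,0,0,0,1],[0,0,0,0,1]]}}

```text
clock: 43.35
tcp_pos: [0.4204, -0.2275, 0.0856]
orientation: [0.504, 0.495, 0.505, -0.497]
wrist_force: [-8.0, -2.3, 10.4]
finger_gap: 0.0091
```

Request:
{"fn": "servo_tool", "kwargs": {"moves": [[-0.1,0,0,0,0.7],[0,0,0,0,0.6],[0,0,0,0,0.57],[0,0,0,0,0.57],[-0.5,0,0,0,0.57],[-1.5,0,0,0,0.57],[-2.5,0,0,0,0.57],[-3.0,0,0,0,0.57],[-3.0,0,0,0,0.57],[-2.0,0,0,0,0.57]]}}

```text
clock: 44.6
tcp_pos: [0.423, -0.2279, 0.2144]
orientation: [0.506, 0.496, 0.503, -0.495]
wrist_force: [0.9, 0.0, -0.4]
finger_gap: 0.0183
```

```bash
python3 - <<'E'
from arc import *
s,t,Rm=st();print(t,s["wrist_force"],s["finger_gap"])
S=optics.read_camera("side"); crop(S,"s35",290,170,440,330,4)
print("bar shut px",((proj(S,barpos(0))[0]-[290,170])*4).round(), "q=.1",((proj(S,barpos(.1))[0]-[290,170])*4).round())
E
```

```text
[ 0.42304324 -0.22791305  0.21436305] [ 0.85364316  0.00929857 -0.3705141 ] 0.018262728365488264
bar shut px [ 98. 363.] q=.1 [ 99. 341.]
```

View pics/s35.png

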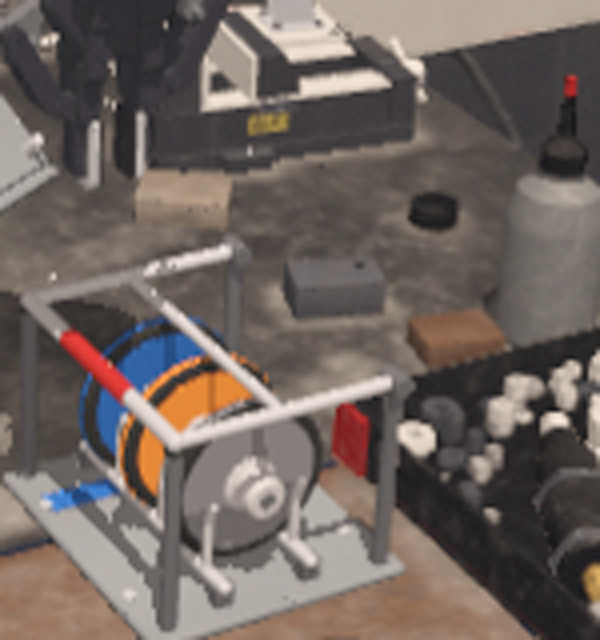

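Request:
{"fn": "servo_tool", "kwargs": {"moves": [[-1,0,0,0,0.57],[0,0,-2,0,0.57],[0,0,-4,0,0.57],[0,0,-4,0,0.57],[0,0,-4,0,0.57],[0,0,-4,0,0.57],[0,0,-4,0,0.57],[0,0,-4,0,0.57],[0,0,-2,0,0.57],[0,0,0,0,0.57]]}}

```text
clock: 45.9
tcp_pos: [0.416, 0.0543, 0.2208]
orientation: [0.505, 0.494, 0.506, -0.495]
wrist_force: [-0.4, -0.1, -0.0]
finger_gap: 0.0182
```

```bash
python3 - <<'E'
from arc import *
T,S=snap(); crop(T,"t40",170,140,470,340,2.6); crop(S,"s40",270,150,440,330,4)
s,t,Rm=st();print(t,s["clock"],s["qvel"].round(3))
E
```

```text
[0.41661189 0.05283966 0.22097486] 46.0 [-0.025  0.002  0.007 -0.001  0.002 -0.002]
```

View pics/t40.png

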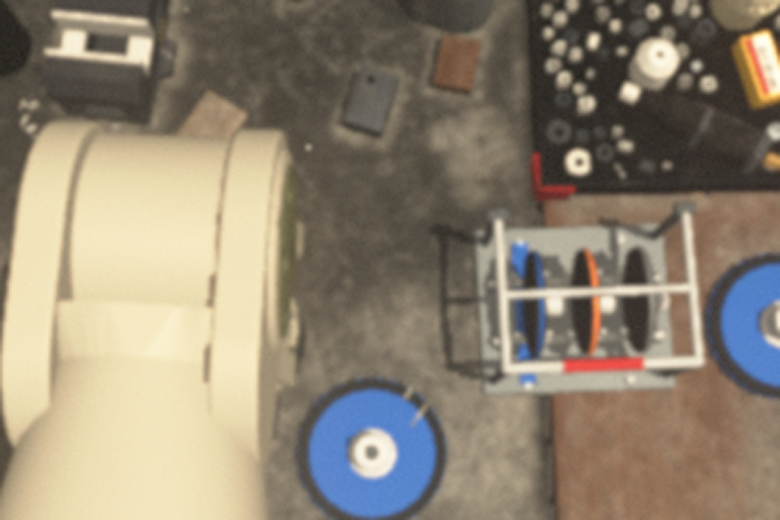

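View pics/s40.png

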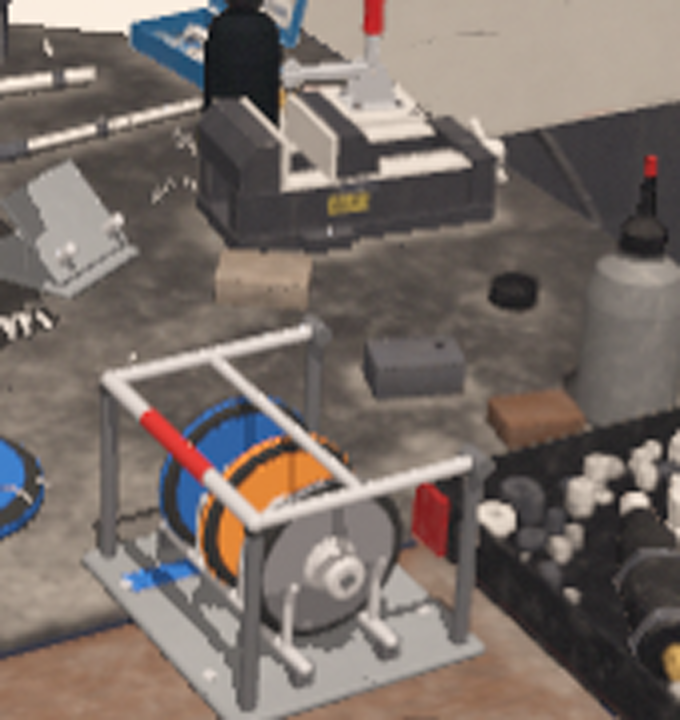

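In both pictures the blue pad stands in its slot over the strip (top-view crop at (535,300)). It is parallel to the orange and grey pads, and the keeper lies level over all three. The arm is clear, so I'm handing in.

```bash
python3 -c "
from workcell import order
print(order.hand_in())"
```

```text
the job is handed in; nothing more can be done
None
```

The blue pad is in its rack slot over the blue strip, the keeper is shut over all three pads, and the job was handed in at about 46 s of the 72 s allowed.

**What I did:** I picked the pad up by its hub, seated it on the sloped rest and let go. I then pinched it by the rim, which brought it upright. I lowered it into the slot until the rails pushed back with about 12 N, let go, and led the keeper bar round until it met its stop at about 10 N.

**Last checks:**
- **Pad:** both views show it upright and parallel to its neighbours.
- **Keeper:** it lies level, with its bar within about a pixel of the computed shut position.
- **Other things:** the other two pads and the steel block look untouched. The wooden block was partly behind the arm in the last top view, and I did not check the brush again. The arm was well clear of everything.

**What went wrong or disagreed:**
- **First seating failed:** the hub slipped out of the fingers, and the pad slid down to lean in front of the pins. I picked it up again and seated it properly, about 3 mm from nominal and at 45 degrees.
- **Fingertip position:** in the pictures the fingertips sat about 19 mm behind the reported tool point, unlike the description. I used the measured value throughout.
- **Finger opening:** it read 1 to 4 mm too small whenever something was held.
- **Carry tilt:** the pad hung about 7 degrees off upright on the way to the rack, and straightened in the slot.

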